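Tilt test of a measuring cylinder

ROBOT

A 6-joint arm with a two-finger parallel gripper is mounted at the origin on a cart in front of the work surface, level with it; the furniture and walls round the work are solid. World frame = base frame: x ahead of the robot, y to its left, z up, the work surface at z = 0. Lengths are in m, angles in rad, forces in N, time in s.
With the tool pointing down it reaches from about 0.275 to 0.875 m from the base axis. Payload 12.5 kg.
Tool frame: the origin (TCP) lies between the finger pads; the fingertips stand nose_length ahead of it and the grasp point (between the pads) is the TCP (nose_length is the distance from the TCP to the fingertips, in m); z points along the fingers, y is the direction in which the jaws open and shut (so a half turn about z gives the same grasp; the last joint's range is limited). The gripper opens to 85 mm and grips with 20 to 120 N. Pads are 22 mm wide; open, the fingers measure 114 mm over their backs; the gripper's body (76 mm by 85 mm) begins 54 mm behind the grasp point. The pads swing forward as they close: fully open they stand 13 mm farther back than shut.
Start: joints at [-0.085, 0.351, 1.652, -0, 1.139, -0.085], TCP at [0.55, 0, 0.25] pointing down, gripper open.
Joint ranges: [-2.75, 2.75], [-0.79, 2.1], [0.01, 2.65], [-1.57, 4.71], [0.07, 3.14], [-2.87, 2.87]. Speed limits (rad/s): [2.22, 2.22, 2.79, 3.14, 3.14, 3.14].

INTERFACE

Orientations are given as a unit quaternion [w, x, y, z].
In Python, from cell import * gives the robot as it stands.
- The arm moves only by the shell command python3 -m jog 'ROWS' [FORCE]. ROWS is JSON, a list of rows, each an object of numbers: "grip": the closure, from -1 (fully open) to 1 (shut); "dx", "dy", "dz": the shift along the tool's x, y, z in mm; "wx", "wy", "wz": the turn, a rotation vector about the tool's x, y, z in degrees. In form: [{"grip": .., "dx": .., "dy": .., "dz": .., "wx": .., "wy": .., "wz": ..}, ...]. A call has 1 to 20 rows; each row is the pose to reach, as a shift and turn from the pose measured when the call began, along the tool's axes at that moment; what a row does not reach only later rows make up. A row lasts 1/10 s, in which the tool goes at most 50 mm and 8.59 degrees, less where a joint would pass 70% of its speed; a pose out of reach is approached as far as the arm can. A call with a gripper value outside its range is refused whole. The fingers move at their own pace and stop on an object; FORCE is the grip in N (left out, the last holds). Time passes only in rows, so rows that repeat a pose let the fingers close. It gives the time, the measured TCP pose, the force and the opening at its end, in the units of the state.
- state(): the state, without advancing time (a new reading comes with each control period).
- camera(name): name is "scene" or "side" or "wrist"; returns the picture (384x512x3 uint8, red, green, blue); there is no depth.
- get_calibration(name): a dict with "mtx" (3x3 intrinsics, pixels), "dist" ([k1, k2, p1, p2, k3] as OpenCV has them; the pictures are not rectified), "position" and "rotation" of the camera in the world; the wrist camera has in their place "tool_from_camera" (4x4, takes a point from camera to tool coordinates, whose origin is the TCP and whose axes are the flange's). Camera axes: x right, y up, looking along -z (the intrinsics and any distortion apply to the point x, -y, -z); pixel columns grow to the right and rows downward; lengths in m; the calibration is good to about 2 mm. A picture is of the moment at which its call begins: read the wrist's pose just before it. get_calibration takes no time and is no camera call.
- close_job(): hands the job in, once; it reports no verdict.
The state is a dict: "t": time; "joints": joint angles; "qd": joint speeds; "effort": joint torques, N m; "tcp_pos": TCP position; "ee_rot": TCP orientation; "wrist_force": force on the tool from outside, world axes, zero at the start; "moment": the same for the moment, N m; "finger_gap": opening from 0.0 (shut) to 1.0 (fully open).
Only numpy, scipy, OpenCV 4.12 (cv2) and the standard library are available. Lean on these libraries where they do the work, as an engineer would, in place of code of your own. Each camera call takes 0.05 s, during which the arm holds its last target.

TASK

Tilt-test the plastic measuring cylinder that stands on the hinged board: slide the red knob of the transport lock all the way to its open end stop, away from the hinge, then lift the board by its black handle, slowly so that the cylinder stays standing by itself, until the red needle meets the orange marker on the angle scale, without swinging well past it. Finish while holding the board still at that angle by its handle; do not touch the cylinder, shift the orange marker or disturb the things round about.

Things in the scene. Friction and masses are not known exactly. Their poses are not given: they have to be found in the camera images.
- tester: Tilt tester: fixed grey base plate 172 x 316 x 12 mm with hinged aluminium board, white scale and lock. Origin on the worktop (plate x -96..+76, y -161..+155 mm). z up; x away from the robot, turned 0.4 to 0.65 rad clockwise seen from above; y to the left. Hinge axis along x at y +135, z 30 mm; handle at the -y end, lock on the front (-x) side, scale at the back.
- tilt_board (a joint): Angle of the hinged board in rad: 0 lying flat and level, growing as its free (-y) end is lifted, at most 0.5. The board is 122 mm (x) by 266 mm (y), its top 34 mm above the worktop when flat; it weighs about 0.7 kg in all and falls shut when let go. With the lock closed it can be lifted by about 0.015 rad only.
- angle_marker (a joint): Setting of the orange marker on the scale in rad, on the same axis and with the same zero as the board: the needle meets the marker when the board's angle equals this value (between 0.14 and 0.21). The marker is held by a stiff clamp; leave it as set.
- needle (a point): Tip of the red needle on the back edge of the board, 192 mm from the hinge axis, just in front of the scale, 53 mm above the worktop when the board is flat. Its axes turn with the board: y along the board towards the hinge, z square to it.
- marker_line (a point): Inner end of the orange marker line, 190 mm from the hinge axis, lying across the front of the white scale (upright arc 5 mm thick, ticks every degree, longer ones every 5, reaching up to 145 mm above the worktop). Its axes are those the needle has when the board stands at the marked angle, so needle tip and this point then nearly coincide. The marker's orange block and black clamp screw stand 221 to 242 mm from the hinge axis.
- lock_slide (a joint): Travel of the transport lock's bolt in m: near 0 closed (bolt over the board's keeper hook), 0.036 at the open end stop. It slides along the tester's -y (away from the hinge) with about 2 N of friction and stays where it is left.
- lock_grip (a point): Middle of the lock's red knob: an upright round knob 17 mm across and 27 mm tall, this point 14 mm above its lower edge and 13 mm below its top, 64 mm above the worktop. It moves with the bolt; bolt guides 22 mm wide and 38 mm high stand about 20 mm (hinge side) and 58 mm (other side) from the knob's closed place.
- handle: Bridge handle on the free end of the board: a bar along the tester's x, 80 mm between its posts, with a black grip sleeve 13 mm thick and 52 mm long in the middle; the bar's centre line is 36 mm above the board's top. Origin on the board's top (34 mm above the worktop when flat) under the middle of the bar; axes as the board's: x along the bar, y towards the hinge, z up from the board.
- handle_grip (a point): Middle of the handle's black sleeve, 70 mm above the worktop when the board is flat; 253 mm from the hinge axis horizontally and 40 mm above it.
- pad: Black rubber pad 106 x 150 x 2 mm fixed on the hinge half of the board, on which the cylinder stands. Origin at the middle of its underside, z square to the board.
- cylinder: Clear plastic measuring cylinder under test, 188 mm tall, six-sided foot 54 x 62 mm, tube 35 mm across, 70 g, standing loose on the pad at least 140 mm from the handle. Origin at the middle of its foot, z along the tube. It topples at about 16 degrees of tilt, sooner if jerked.
- next_cylinder: A second measuring cylinder of the same kind, waiting behind the tester. Leave it alone.
- timer: White bench timer 58 x 64 x 21 mm, to the right of the tester. Leave it alone.
- marker_pen: White marker pen with a blue cap, 128 mm long, lying to the right of the tester. Leave it alone.
- wash_bottle: White bottle with a red cap, 68 mm across, 165 mm tall, behind the tester. Leave it alone.
Things that resemble listed ones, but are neither listed nor needed, are in the scene too. What is shaped like the cylinder but brown is not meant.

How it is judged:
On the way:
1. the lock is slid fully open while the board still lies flat (value of joint lock_slide above 0.033 m and value of joint tilt_board below 0.03 rad), for 0.2 s.
At the end, for the whole second after the job is handed in: The lock is open (over 32 of its 36 mm), the board stands within 0.03 rad (1.7 degrees) of the orange marker and is still (under 0.03 rad/s), the fingers carry it by its handle (over 1.5 N), and the cylinder stands at rest on the pad, within 0.08 rad of square to it (value of joint lock_slide above 0.032 m and angle between the y axis of needle and the y axis of marker_line, either way round below 0.03 rad and velocity of joint tilt_board between -0.03 and 0.03 rad/s and contact force between the fingers and handle above 1.5 N and contact force between cylinder and pad above 0.2 N and angle between the z axis of cylinder and the z axis of pad, either way round below 0.08 rad and linear speed of cylinder below 0.02 m/s); the arm keeps its last pose, push and grip.
It fails at once if the cylinder topples or comes off the pad (angle between the z axis of cylinder and the z axis of pad, either way round above 0.3 rad or z of cylinder in the frame of pad below -0.01 m).
It fails at once if the robot touches the cylinder (contact force between any of the arm, the fingers and cylinder above 0.5 N).
It fails at once if the board is swung more than about 4 degrees past the marker (z of needle in the frame of marker_line above 0.0135 m).
It fails at once if the orange marker is shifted along the scale by more than 5 mm (distance of marker_line from where it was at the start of the episode above 0.005 m).
It fails at once if one of the things round about is moved by more than 15 mm (distance of any of next_cylinder, timer, marker_pen, wash_bottle from where it was at the start of the episode above 0.015 m).
It also fails if it takes over 38 s, if anything falls off the work surface, if the arm or the gripper's body presses on something with over 40 N, if the wrist force passes 120 N, or if a joint passes its speed limit or range.

## Working session

There is one attempt and no reset: what is moved stays moved. The work goes in short steps, Python scripts to look and compute and a shell command to move; the robot and the scene stay as the last step left them, time stands still between calls to the robot, and variables do not carry over. Pictures are saved under pics/ and viewed, and the job is handed in when it is done.

```bash
mkdir -p pics; ls; cat > h.py <<'E'
from cell import *
import numpy as np, cv2
E
python3 - <<'E'
from h import *
s=state();print(s)
for n in ["scene","side","wrist"]:
    c=get_calibration(n);print(n,c)
    cv2.imwrite(f"pics/{n}0.png",np.ascontiguousarray(camera(n)[:,:,::-1]))
E
```

```text
pics
{'t': 0.0, 'joints': array([-8.45807000e-02,  3.51231380e-01,  1.65241079e+00, -2.34909577e-06,
        1.13910291e+00, -8.45993793e-02]), 'qd': array([ 9.16542291e-05, -6.05854566e-04,  1.99748146e-03,  5.33508830e-04,
       -4.48637202e-04, -8.40379401e-04]), 'effort': array([ 1.33101348e-03, -5.06107914e+01, -2.91406649e+01,  6.01447425e-06,
        4.57781483e-03,  4.96419239e-05]), 'tcp_pos': array([5.49696870e-01, 6.13640462e-05, 2.49766125e-01]), 'ee_rot': array([-4.39724606e-04,  7.07099712e-01,  7.07113616e-01, -3.72378164e-04]), 'wrist_force': array([ 0.79606599, -0.86998324, -0.63671444]), 'moment': array([ 0.01172432, -0.00930027, -0.02934627]), 'finger_gap': 1.0000832367605361}
scene {'mtx': array([[468.94405268,   0.        , 252.16876964],
       [  0.        , 468.94405268, 192.63128877],
       [  0.        ,   0.        ,   1.        ]]), 'dist': array([-0.14997412,  0.        ,  0.        ,  0.        ,  0.        ]), 'position': array([-0.4913157 , -0.79070312,  0.65183227]), 'rotation': array([ 0.73641137,  0.47869516, -0.25255459, -0.40591306])}
side {'mtx
[... 285 characters left out ...]
 1.04936651]), 'rotation': array([ 0.87929474,  0.42689917, -0.10028905, -0.18584933])}
wrist {'mtx': array([[336.53329195,   0.        , 258.16254202],
       [  0.        , 336.53329195, 191.88538578],
       [  0.        ,   0.        ,   1.        ]]), 'dist': array([-0.06596858,  0.        ,  0.        ,  0.        ,  0.        ]), 'tool_from_camera': array([[ 2.65562566e-05,  9.55825667e-01,  2.93934167e-01,
         7.57417530e-02],
       [ 9.99999344e-01,  3.11243113e-04, -1.10245909e-03,
         1.34341061e-03],
       [-1.14524368e-03,  2.93934003e-01, -9.55825031e-01,
        -1.24262499e-01],
       [ 0.00000000e+00,  0.00000000e+00,  0.00000000e+00,
         1.00000000e+00]])}
```

View pics/scene0.png

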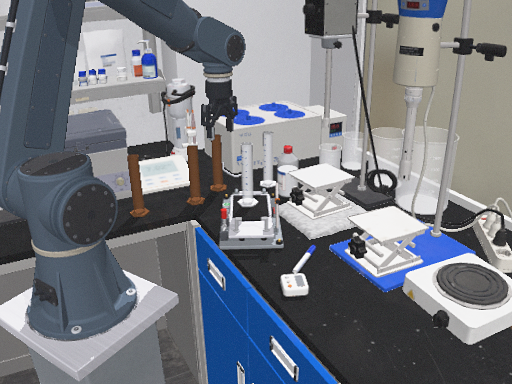

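View pics/side0.png

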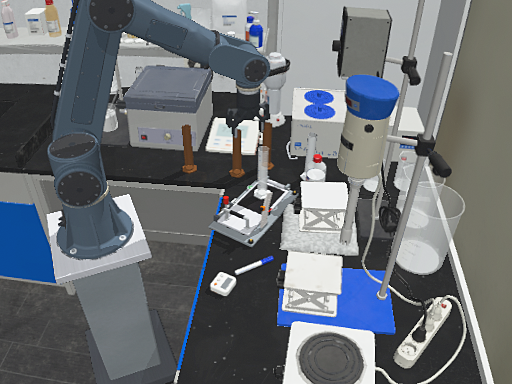

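View pics/wrist0.png

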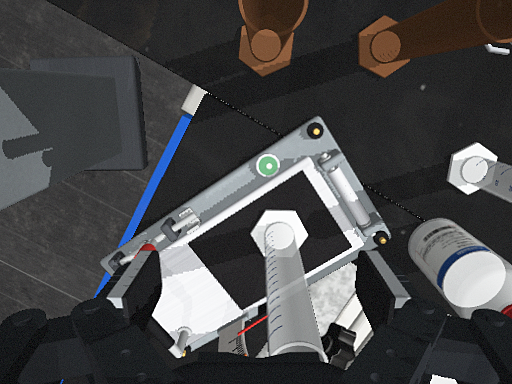

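```bash
python3 -c "
import cell
print([n for n in dir(cell) if not n.startswith('__')]); print(getattr(cell,'nose_length',None))"
```

```text
['PlanningError', 'camera', 'close_job', 'get_calibration', 'nose_length', 'state']
0.019
```

```bash
python3 -m jog '[{"grip":-1,"dz":-50},{"grip":-1,"dz":-100,"dx":-20},{"grip":-1,"dz":-130,"dx":-70},{"grip":-1,"dz":-150,"dx":-120},{"grip":-1,"dz":-150,"dx":-150},{"grip":-1,"dz":-150,"dx":-160},{"grip":-1,"dz":-150,"dx":-160}]' && python3 - <<'E'
from h import *
s=state();print(s['tcp_pos'],s['ee_rot'],s['t'])
im=camera("wrist")[:,:,::-1].copy()
cv2.imwrite("pics/w1.png",im)
cv2.imwrite("pics/w1b.png",cv2.resize(im,(800,600),interpolation=cv2.INTER_CUBIC))
E
```

```text
invalid input at $[0]: expected keys grip, dx, dy, dz, wx, wy, wz
```

All keys needed.

```bash
python3 -m jog '[{"grip":-1,"dx":0,"dy":0,"dz":-50,"wx":0,"wy":0,"wz":0},{"grip":-1,"dx":-20,"dy":0,"dz":-95,"wx":0,"wy":0,"wz":0},{"grip":-1,"dx":-60,"dy":0,"dz":-120,"wx":0,"wy":0,"wz":0},{"grip":-1,"dx":-100,"dy":0,"dz":-140,"wx":0,"wy":0,"wz":0},{"grip":-1,"dx":-140,"dy":0,"dz":-150,"wx":0,"wy":0,"wz":0},{"grip":-1,"dx":-160,"dy":0,"dz":-150,"wx":0,"wy":0,"wz":0},{"grip":-1,"dx":-160,"dy":0,"dz":-150,"wx":0,"wy":0,"wz":0}]' && python3 - <<'E'
from h import *
s=state();print(s['tcp_pos'],s['ee_rot'],s['t'])
im=camera("wrist")[:,:,::-1].copy()
cv2.imwrite("pics/w1.png",im)
cv2.imwrite("pics/w1b.png",cv2.resize(im,(800,600),interpolation=cv2.INTER_CUBIC))
E
```

```text
t: 0.85
tcp_pos: [0.5496, -0.1622, 0.3996]
ee_rot: [-0.0, 0.708, 0.706, -0.001]
wrist_force: [0.0, 0.2, 0.1]
finger_gap: 1.001
[ 0.54963182 -0.16221051  0.39957595] [-4.00004694e-04  7.08129259e-01  7.06082525e-01 -5.09007421e-04] 0.85
```

View pics/w1b.png

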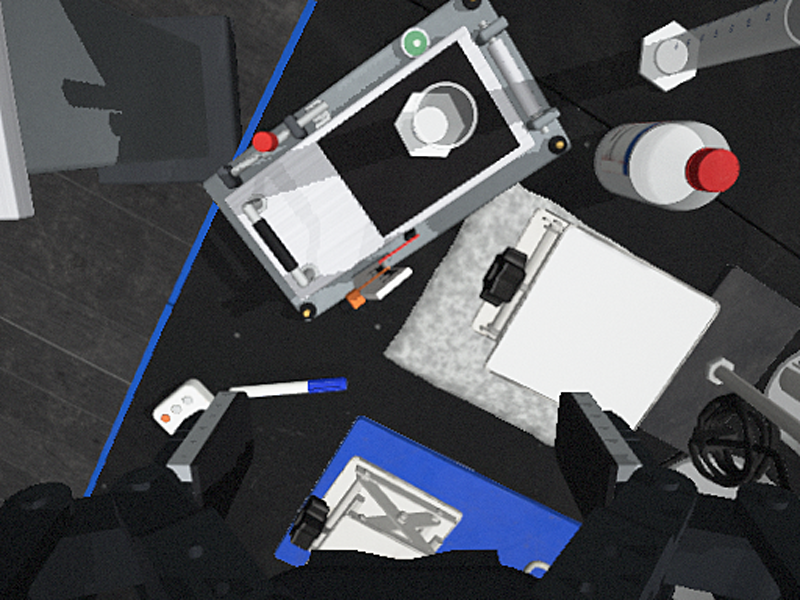

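```bash
cat >> h.py <<'E'
from scipy.spatial.transform import Rotation as R
def campose(n,s=None):
    c=get_calibration(n)
    if n=="wrist":
        T=np.eye(4);q=s['ee_rot'];T[:3,:3]=R.from_quat([q[1],q[2],q[3],q[0]]).as_matrix();T[:3,3]=s['tcp_pos']
        return c,T@c['tool_from_camera']
    T=np.eye(4);q=c['rotation'];q=np.array(q)
    T[:3,:3]=R.from_quat([q[1],q[2],q[3],q[0]]).as_matrix() if q.shape==(4,) else q
    T[:3,3]=c['position'];return c,T
def ray(n,px,s=None):
    c,T=campose(n,s)
    u=cv2.undistortPoints(np.array(px,float).reshape(-1,1,2),c['mtx'],c['dist']).reshape(-1,2)
    d=np.c_[u[:,0],-u[:,1],-np.ones(len(u))]@T[:3,:3].T
    return T[:3,3],d
def onz(n,px,z,s=None):
    o,d=ray(n,px,s);return o+d*((z-o[2])/d[:,2])[:,None]
def proj(n,P,s=None):
    c,T=campose(n,s);p=(np.array(P,float).reshape(-1,3)-T[:3,3])@T[:3,:3]
    return cv2.projectPoints(p*[1,-1,-1],np.zeros(3),np.zeros(3),c['mtx'],c['dist'])[0].reshape(-1,2)
E
python3 - <<'E'
from h import *
s=state();im=cv2.imread("pics/w1.png");hsv=cv2.cvtColor(im,cv2.COLOR_BGR2HSV)
m=((hsv[...,0]<8)|(hsv[...,0]>172))&(hsv[...,1]>150)&(hsv[...,2]>70)
n,l,st,ce=cv2.connectedComponentsWithStats(m.astype(np.uint8))
for i in range(1,n):
    if st[i][4]>15: print(st[i],ce[i])
m=((hsv[...,0]>8)&(hsv[...,0]<18)&(hsv[...,1]>150)&(hsv[...,2]>90))
n,l,st,ce=cv2.connectedComponentsWithStats(m.astype(np.uint8))
print('orange')
for i in range(1,n):
    if st[i][4]>8: print(st[i],ce[i])
a=im[95:215,125:285];cv2.imwrite("pics/w1c.png",cv2.resize(a,None,fx=5,fy=5,interpolation=cv2.INTER_CUBIC))
E
```

```text
[161  84  17  13 175] [169.04        90.02285714]
[439  95  35  28 772] [455.98056995 108.37564767]
[242 150  26  19  41] [254.43902439 158.75609756]
orange
[221 171  28  27 127] [229.88976378 187.88188976]
[103 266   6   4  18] [105.44444444 267.44444444]
```

View pics/w1c.png

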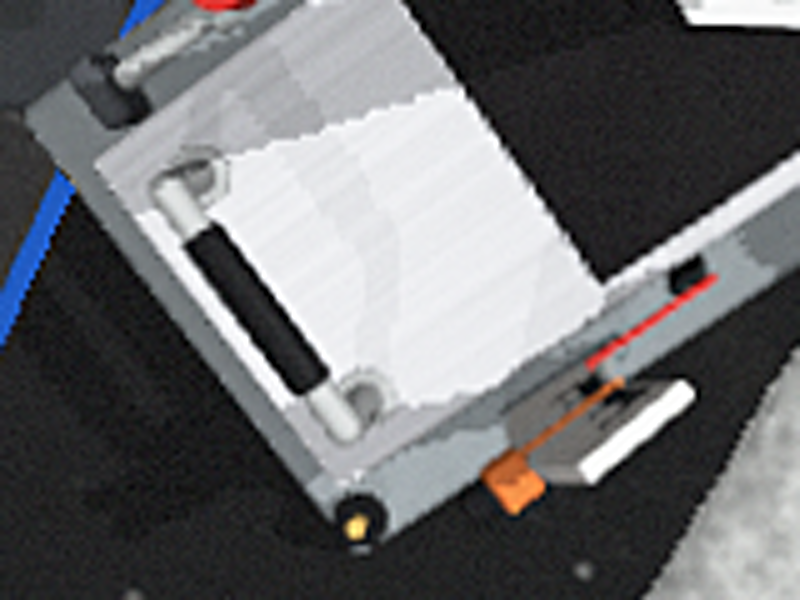

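```bash
python3 - <<'E'
from h import *
s=state()
f=lambda x,y:(125+x/5,95+y/5)
g=onz("wrist",[f(257.5,308.5),f(207,237),f(308,380),f(168,187),f(347,427)],0.072,s);print(g)
v=g[4]-g[3];yaw=np.arctan2(v[1],v[0]);print('yaw bar',yaw,np.linalg.norm(v),np.linalg.norm(g[2]-g[1]))
k=onz("wrist",[(169.0,90)],0.070,s)[0];print('knob',k)
# base corners z=.012 in 800px
b=onz("wrist",[(130,118),(308/1.5625,322/1.5625)],0.012,s);print('base',b)
e=onz("wrist",[(204/1.5625,185/1.5625),(440/1.5625,0)],0.012,s);print('front edge dir',e, np.arctan2(*(e[1]-e[0])[:2]))
yaw=np.arctan2(*(e[1]-e[0])[:2])*-1
for yw in (yaw,np.arctan2(v[1],v[0])):
    Rz=R.from_euler('z',yw).as_matrix()
    o=g[0]-Rz@[0,-.118,0];print(yw,'origin',o,'knob in tester',Rz.T@(k-o),'corner',Rz.T@(b-o).T)
E
```

```text
[[ 0.43937769 -0.17318399  0.072     ]
 [ 0.42696955 -0.15348671  0.072     ]
 [ 0.45202455 -0.19330679  0.072     ]
 [ 0.41742205 -0.13993745  0.072     ]
 [ 0.46210404 -0.20678828  0.072     ]]
yaw bar -0.9816060851618692 0.08040841035044732 0.04704669748954073
knob [ 0.4349185  -0.08516637  0.07      ]
base [[ 0.35765865 -0.12514944  0.012     ]
 [ 0.45218616 -0.26591074  0.012     ]]
front edge dir [[ 0.35845873 -0.12575573  0.012     ]
 [ 0.58368484  0.03492691  0.012     ]] 0.9511149408336425
-0.9511149408336425 origin [ 0.53543719 -0.10465244  0.072     ] knob in tester [-0.07424173 -0.07051156 -0.002     ] corner [[-0.08656361  0.08292431]
 [-0.15662719 -0.16142655]
 [-0.06       -0.06      ]]
-0.9816060851618692 origin [ 0.53748182 -0.10761281  0.072     ] knob in tester [-0.07565497 -0.072797   -0.002     ] corner [[-0.08534577  0.08420969]
 [-0.15924825 -0.1588783 ]
 [-0.06       -0.06      ]]
```

```bash
python3 - <<'E'
from h import *
s=state()
yw=-.975;Rz=R.from_euler('z',yw).as_matrix()
o=np.array([.5370,-.1065,0])
P=[[-.096,-.161,.012],[.076,-.161,.012],[.076,.155,.012],[-.096,.155,.012],[0,-.118,.07],[-.075,-.072,.064]]
W=np.array(P)@Rz.T+o
for n in ["scene","side","wrist"]:
    im=cv2.imread("pics/w1.png") if n=="wrist" else camera(n)[:,:,::-1].copy()
    p=proj(n,W,s);print(n,p.round(0).tolist())
    for q in p: cv2.circle(im,tuple(int(round(v)) for v in q),2,(0,255,255),-1)
    x,y=p.mean(0).astype(int);x0=max(0,x-100);y0=max(0,y-75)
    cv2.imwrite(f"pics/ov_{n}.png",cv2.resize(im[y0:y0+150,x0:x0+200],(800,600),interpolation=cv2.INTER_CUBIC))
E
```

```text
scene [[215.0, 245.0], [280.0, 244.0], [273.0, 194.0], [220.0, 195.0], [251.0, 218.0], [223.0, 213.0]]
side [[206.0, 223.0], [250.0, 243.0], [296.0, 191.0], [256.0, 176.0], [237.0, 213.0], [226.0, 199.0]]
wrist [[124.0, 113.0], [193.0, 202.0], [365.0, 88.0], [302.0, -20.0], [177.0, 156.0], [170.0, 90.0]]
```

View pics/ov_side.png

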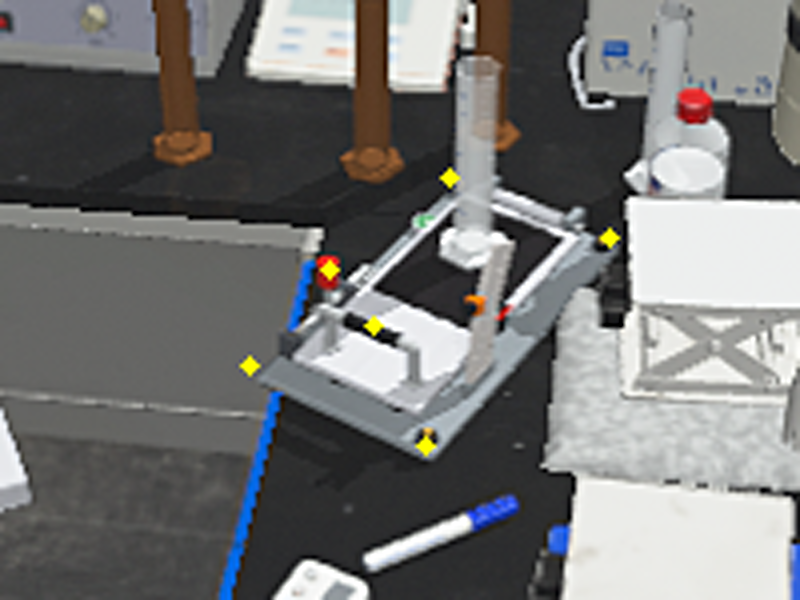

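View pics/ov_wrist.png

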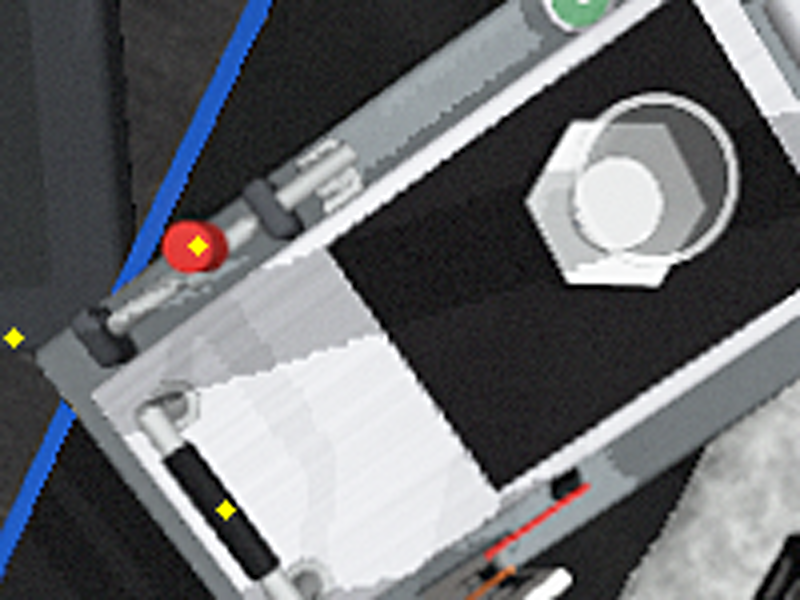

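View pics/ov_scene.png

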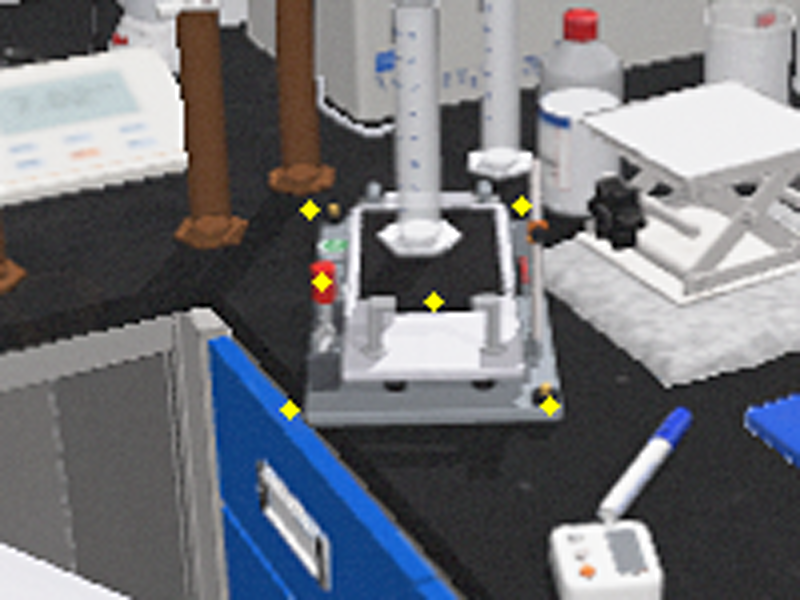

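```bash
python3 -m jog '[{"grip":-1,"dx":10,"dy":-15,"dz":0,"wx":0,"wy":0,"wz":-8},{"grip":-1,"dx":20,"dy":-30,"dz":0,"wx":0,"wy":0,"wz":-16},{"grip":-1,"dx":30,"dy":-45,"dz":0,"wx":0,"wy":0,"wz":-24},{"grip":-1,"dx":40,"dy":-60,"dz":0,"wx":0,"wy":0,"wz":-32},{"grip":-1,"dx":50,"dy":-75,"dz":0,"wx":0,"wy":0,"wz":-40},{"grip":-1,"dx":60,"dy":-90,"dz":0,"wx":0,"wy":0,"wz":-48},{"grip":-1,"dx":70,"dy":-105,"dz":0,"wx":0,"wy":0,"wz":-56},{"grip":-1,"dx":77,"dy":-115,"dz":20,"wx":0,"wy":0,"wz":-64},{"grip":-1,"dx":77,"dy":-115,"dz":40,"wx":0,"wy":0,"wz":-72},{"grip":-1,"dx":77,"dy":-115,"dz":60,"wx":0,"wy":0,"wz":-80},{"grip":-1,"dx":77,"dy":-115,"dz":80,"wx":0,"wy":0,"wz":-88},{"grip":-1,"dx":77,"dy":-115,"dz":100,"wx":0,"wy":0,"wz":-96},{"grip":-1,"dx":77,"dy":-115,"dz":120,"wx":0,"wy":0,"wz":-104},{"grip":-1,"dx":77,"dy":-115,"dz":140,"wx":0,"wy":0,"wz":-112},{"grip":-1,"dx":77,"dy":-115,"dz":160,"wx":0,"wy":0,"wz":-120},{"grip":-1,"dx":77,"dy":-115,"dz":170,"wx":0,"wy":0,"wz":-124.4},{"grip":-1,"dx":77,"dy":-115,"dz":170,"wx":0,"wy":0,"wz":-124.4},{"grip":-1,"dx":77,"dy":-115,"dz":170,"wx":0,"wy":0,"wz":-124.4}]' && python3 - <<'E'
from h import *
s=state();print(s['tcp_pos'],s['ee_rot'],s['t'],s['joints'])
im=camera("wrist")[:,:,::-1].copy()
cv2.imwrite("pics/w2.png",im)
cv2.imwrite("pics/w2b.png",cv2.resize(im,(800,600),interpolation=cv2.INTER_CUBIC))
E
```

```text
t: 2.8
tcp_pos: [0.4347, -0.0816, 0.2301]
ee_rot: [-0.001, -0.295, 0.955, 0.0]
wrist_force: [0.5, -1.3, 0.6]
finger_gap: 1.003
[ 0.4346872  -0.08156669  0.23013731] [-5.35647108e-04 -2.95165058e-01  9.55445998e-01  4.97199778e-04] 2.8 [-2.90949048e-01  1.79806581e-01  1.93695173e+00  2.68217644e-04
  1.02627792e+00 -2.46114118e+00]
```

View pics/w2b.png

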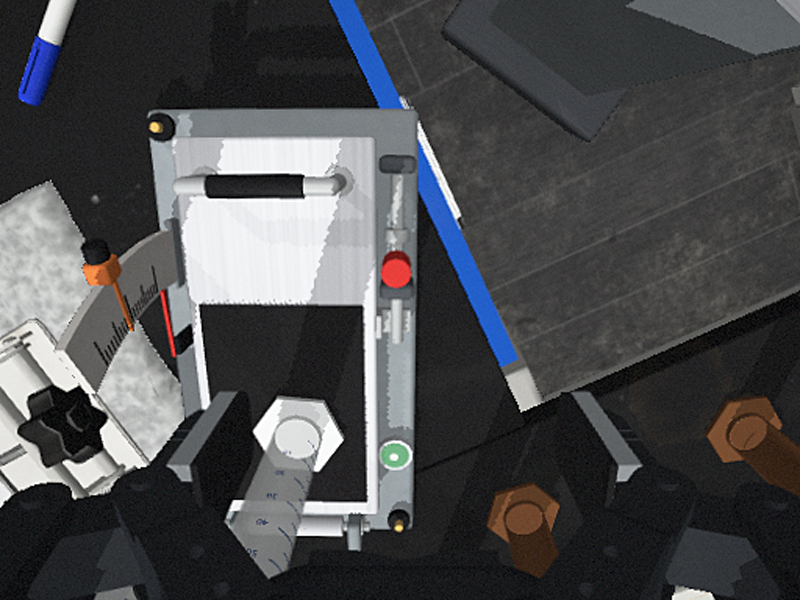

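```bash
python3 - <<'E'
from h import *
s=state();im=cv2.imread("pics/w2.png");hsv=cv2.cvtColor(im,cv2.COLOR_BGR2HSV)
m=((hsv[...,0]<8)|(hsv[...,0]>172))&(hsv[...,1]>150)&(hsv[...,2]>70)
n,l,st,ce=cv2.connectedComponentsWithStats(m.astype(np.uint8))
for i in range(1,n):
    if st[i][4]>30: print(st[i],ce[i])
f=1.5625
k=onz("wrist",[(396.5/f,268/f)],0.075,s)[0]
hd=onz("wrist",[(205/f,186/f),(303/f,186/f)],0.072,s)
fe=onz("wrist",[(416/f,115/f),(412/f,520/f)],0.012,s)
cy=onz("wrist",[(299/f,436/f)],0.045,s)[0]
print('knob',k,'handle',hd,hd.mean(0),'cyl',cy)
v=hd[0]-hd[1];d=fe[1]-fe[0];print('yaw',np.arctan2(v[1],v[0]),np.arctan2(d[1],d[0])-np.pi/2)
yw=-.965;Rz=R.from_euler('z',yw).as_matrix()
o=hd.mean(0)-Rz@[-.01,-.118,0];print(o)
print([ (Rz.T@(p-o)).round(4) for p in (k,cy,s['tcp_pos'],fe[0],fe[1])])
E
```

```text
[244 161  19  23 361] [253.11911357 172.23268698]
[102 186  11  43 127] [106.96850394 206.30708661]
knob [ 0.43258892 -0.08812536  0.075     ] handle [[ 0.45349494 -0.19753863  0.072     ]
 [ 0.4241395  -0.15378512  0.072     ]] [ 0.43881722 -0.17566188  0.072     ] cyl [ 0.57219711 -0.07352668  0.045     ]
yaw -0.9798496103851929 -0.9749074949033409
[ 0.54151316 -0.11669118  0.072     ]
[array([-0.0855, -0.0733,  0.003 ]), array([-0.018 ,  0.0498, -0.027 ]), array([-0.0895, -0.0678,  0.1584]), array([-0.0976, -0.1555, -0.06  ]), array([-0.0946,  0.147 , -0.06  ])]
```

```bash
python3 -m jog '[{"grip":-1,"dx":2,"dy":-2,"dz":20,"wx":0,"wy":0,"wz":0},{"grip":-1,"dx":4,"dy":-4,"dz":50,"wx":0,"wy":0,"wz":0},{"grip":-0.2,"dx":4,"dy":-4,"dz":80,"wx":0,"wy":0,"wz":0},{"grip":-0.2,"dx":4,"dy":-4,"dz":105,"wx":0,"wy":0,"wz":0},{"grip":-0.2,"dx":4,"dy":-4,"dz":120,"wx":0,"wy":0,"wz":0},{"grip":-0.2,"dx":4,"dy":-4,"dz":120,"wx":0,"wy":0,"wz":0}]' 20 && python3 - <<'E'
from h import *
s=state()
im=camera("wrist")[:,:,::-1].copy()
cv2.imwrite("pics/w3b.png",cv2.resize(im,(800,600),interpolation=cv2.INTER_CUBIC))
E
```

```text
t: 3.45
tcp_pos: [0.4333, -0.0869, 0.1095]
ee_rot: [-0.001, -0.295, 0.956, 0.001]
wrist_force: [0.1, -0.2, -0.2]
finger_gap: 0.599
```

View pics/w3b.png

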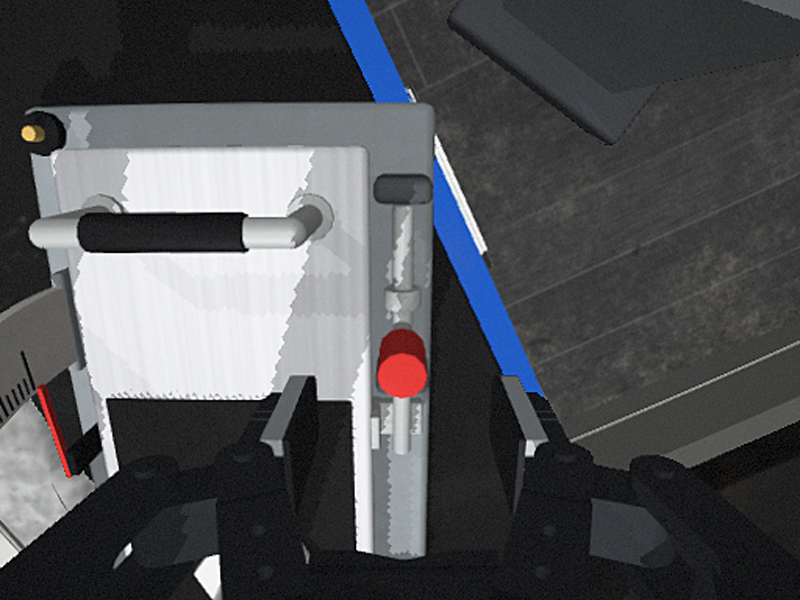

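```bash
python3 -m jog '[{"grip":-0.2,"dx":0,"dy":0,"dz":15,"wx":0,"wy":0,"wz":0},{"grip":-0.2,"dx":0,"dy":0,"dz":28,"wx":0,"wy":0,"wz":0},{"grip":-0.2,"dx":0,"dy":0,"dz":38,"wx":0,"wy":0,"wz":0},{"grip":0.2,"dx":0,"dy":0,"dz":38,"wx":0,"wy":0,"wz":0},{"grip":0.5,"dx":0,"dy":0,"dz":38,"wx":0,"wy":0,"wz":0},{"grip":1,"dx":0,"dy":0,"dz":38,"wx":0,"wy":0,"wz":0},{"grip":1,"dx":0,"dy":0,"dz":38,"wx":0,"wy":0,"wz":0},{"grip":1,"dx":0,"dy":0,"dz":38,"wx":0,"wy":0,"wz":0},{"grip":1,"dx":0,"dy":0,"dz":38,"wx":0,"wy":0,"wz":0}]' 20 && python3 - <<'E'
from h import *
s=state();print(s['finger_gap']*85)
im=camera("wrist")[:,:,::-1].copy()
cv2.imwrite("pics/w4b.png",cv2.resize(im,(800,600),interpolation=cv2.INTER_CUBIC))
E
```

```text
t: 4.4
tcp_pos: [0.4342, -0.0871, 0.0734]
ee_rot: [0.0, -0.295, 0.956, 0.0]
wrist_force: [-2.3, 2.7, 7.5]
finger_gap: 0.187
15.901073896246604
```

View pics/w4b.png

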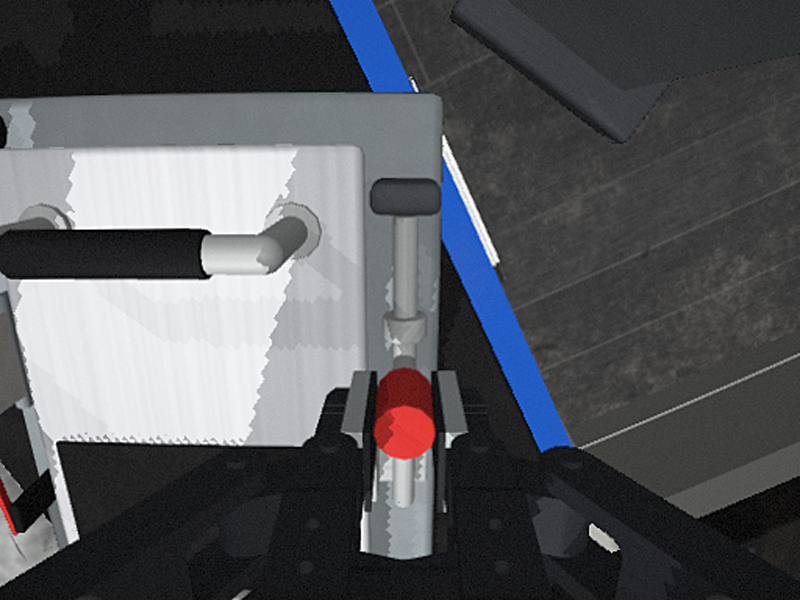

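```bash
python3 -m jog '[{"grip":1,"dx":4,"dy":0,"dz":0,"wx":0,"wy":0,"wz":0},{"grip":1,"dx":9,"dy":0,"dz":0,"wx":0,"wy":0,"wz":0},{"grip":1,"dx":14,"dy":0,"dz":0,"wx":0,"wy":0,"wz":0},{"grip":1,"dx":19,"dy":0,"dz":0,"wx":0,"wy":0,"wz":0},{"grip":1,"dx":24,"dy":0,"dz":0,"wx":0,"wy":0,"wz":0},{"grip":1,"dx":29,"dy":0,"dz":0,"wx":0,"wy":0,"wz":0},{"grip":1,"dx":33,"dy":0,"dz":0,"wx":0,"wy":0,"wz":0},{"grip":1,"dx":36,"dy":0,"dz":0,"wx":0,"wy":0,"wz":0},{"grip":1,"dx":38,"dy":0,"dz":0,"wx":0,"wy":0,"wz":0},{"grip":1,"dx":38,"dy":0,"dz":0,"wx":0,"wy":0,"wz":0},{"grip":1,"dx":38,"dy":0,"dz":0,"wx":0,"wy":0,"wz":0}]' 20 && python3 - <<'E'
from h import *
s=state();print(np.linalg.norm((s['tcp_pos']-[.4342,-.0871,.0734])[:2]))
im=camera("wrist")[:,:,::-1].copy()
cv2.imwrite("pics/w5b.png",cv2.resize(im,(800,600),interpolation=cv2.INTER_CUBIC))
E
```

```text
t: 5.55
tcp_pos: [0.404, -0.1078, 0.0736]
ee_rot: [0.002, -0.294, 0.956, 0.0]
wrist_force: [11.2, 19.5, -0.2]
finger_gap: 0.185
0.036655855034704934
```

View pics/w5b.png

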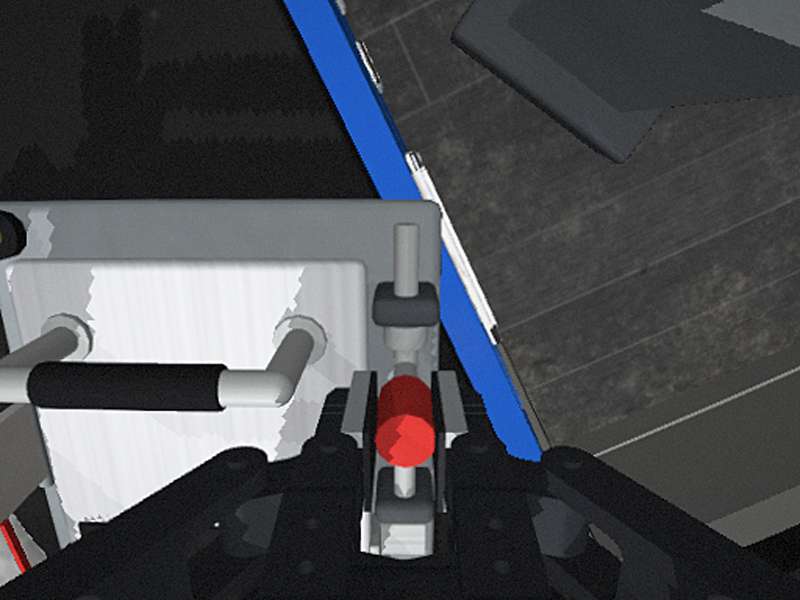

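```bash
python3 -m jog '[{"grip":0.5,"dx":0,"dy":0,"dz":0,"wx":0,"wy":0,"wz":0},{"grip":0.5,"dx":0,"dy":0,"dz":0,"wx":0,"wy":0,"wz":0},{"grip":0.5,"dx":0,"dy":0,"dz":-10,"wx":0,"wy":0,"wz":0},{"grip":0.5,"dx":0,"dy":0,"dz":-30,"wx":0,"wy":0,"wz":0},{"grip":0.5,"dx":0,"dy":0,"dz":-60,"wx":0,"wy":0,"wz":0},{"grip":0.3,"dx":2,"dy":-10,"dz":-80,"wx":0,"wy":0,"wz":8},{"grip":0,"dx":4,"dy":-20,"dz":-90,"wx":0,"wy":0,"wz":16},{"grip":-0.2,"dx":6,"dy":-30,"dz":-100,"wx":0,"wy":0,"wz":24},{"grip":-0.2,"dx":7,"dy":-40,"dz":-100,"wx":0,"wy":0,"wz":32},{"grip":-0.2,"dx":8,"dy":-50,"dz":-100,"wx":0,"wy":0,"wz":40},{"grip":-0.2,"dx":9,"dy":-60,"dz":-100,"wx":0,"wy":0,"wz":48},{"grip":-0.2,"dx":9,"dy":-70,"dz":-100,"wx":0,"wy":0,"wz":56},{"grip":-0.2,"dx":9,"dy":-75,"dz":-100,"wx":0,"wy":0,"wz":64},{"grip":-0.2,"dx":9,"dy":-75,"dz":-100,"wx":0,"wy":0,"wz":72},{"grip":-0.2,"dx":9,"dy":-75,"dz":-100,"wx":0,"wy":0,"wz":80},{"grip":-0.2,"dx":9,"dy":-75,"dz":-100,"wx":0,"wy":0,"wz":88},{"grip":-0.2,"dx":9,"dy":-75,"dz":-100,"wx":0,"wy":0,"wz":90},{"grip":-0.2,"dx":9,"dy":-75,"dz":-100,"wx":0,"wy":0,"wz":90},{"grip":-0.2,"dx":9,"dy":-75,"dz":-100,"wx":0,"wy":0,"wz":90}]' 20 && python3 - <<'E'
from h import *
s=state();print(s['tcp_pos'],s['ee_rot'],s['joints'])
im=camera("wrist")[:,:,::-1].copy();cv2.imwrite("pics/w6.png",im)
cv2.imwrite("pics/w6b.png",cv2.resize(im,(800,600),interpolation=cv2.INTER_CUBIC))
E
```

```text
t: 7.5
tcp_pos: [0.4383, -0.1752, 0.174]
ee_rot: [0.001, 0.467, 0.884, 0.001]
wrist_force: [0.5, 0.3, 0.6]
finger_gap: 0.598
[ 0.43829625 -0.17517492  0.17404145] [0.00114476 0.46726829 0.88411405 0.00118067] [-0.48012861  0.31273343  1.92383951  0.00299026  0.90271806 -1.08037627]
```

View pics/w6b.png

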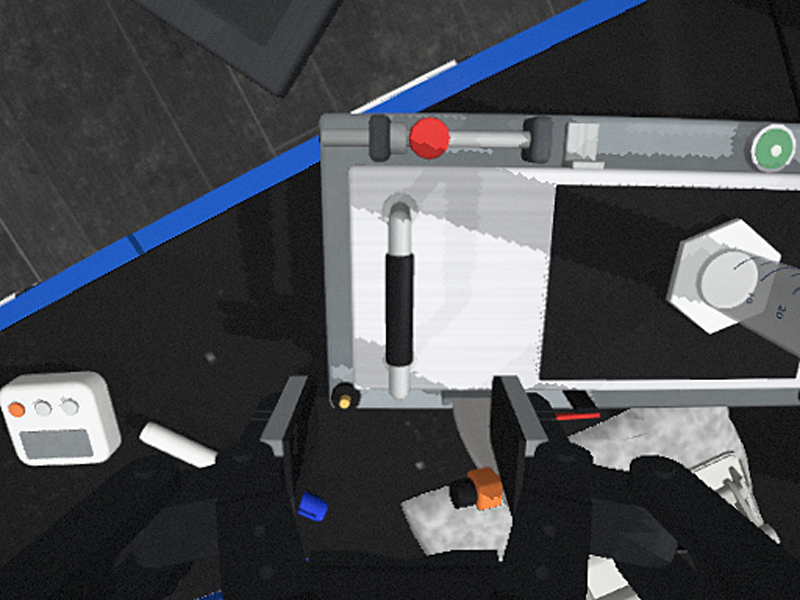

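```bash
cat >> h.py <<'E'
class S(dict): pass
s1={'tcp_pos':np.array([0.54963182,-0.16221051,0.39957595]),'ee_rot':[-4.00004694e-04,7.08129259e-01,7.06082525e-01,-5.09007421e-04]}
s2={'tcp_pos':np.array([0.4346872,-0.08156669,0.23013731]),'ee_rot':[-5.35647108e-04,-2.95165058e-01,9.55445998e-01,4.97199778e-04]}
YW=-.977;RZ=R.from_euler('z',YW).as_matrix()
def tri(obs):
    A=np.zeros((3,3));b=np.zeros(3)
    for n,p,s in obs:
        o,d=ray(n,[p],s);d=d[0]/np.linalg.norm(d[0]);M=np.eye(3)-np.outer(d,d);A+=M;b+=M@o
    return np.linalg.solve(A,b)
E
python3 - <<'E'
from h import *
s=state();f=1.5625
hd=onz("wrist",[(399/f,254/f),(399/f,365/f)],0.0705,s);h=hd.mean(0);v=hd[1]-hd[0]
print(h,np.arctan2(v[1],v[0]),np.linalg.norm(v))
d=h-s['tcp_pos'];q=s['ee_rot'];T=R.from_quat([q[1],q[2],q[3],q[0]]).as_matrix();print('tool delta',(T.T@d*1000).round(1), 'tool y ang',np.arctan2(T[1,1],T[0,1]))
o=h-RZ@[-.01,-.118,0.0705]
print('o',o)
M=tri([("wrist",(250,171),s1),("wrist",(83.2,209.9),s2)]);m=RZ.T@(M-o)
N=tri([("wrist",(125+588/5,95+365/5),s1),("wrist",(163/f,290/f),s2)]);n=RZ.T@(N-o)
print('marker',m,'needle',n)
for p in(m,n): print(np.hypot(.135-p[1],p[2]-.03),np.arctan2(p[2]-.03,.135-p[1])-.120)
c=cv2.imread('pics/w2.png')[140:240,30:130];cv2.imwrite('pics/c2.png',cv2.resize(c,(600,600),interpolation=cv2.INTER_CUBIC))
c=cv2.imread('pics/w1.png')[140:210,210:280];cv2.imwrite('pics/c1.png',cv2.resize(c,(560,560),interpolation=cv2.INTER_CUBIC))
E
```

```text
[ 0.43896002 -0.17589178  0.0705    ] -0.9749405106157893 0.053360064166958675
tool delta [ -0.8  -0.2 103.5] tool y ang 0.5983058744431263
o [ 5.42356195e-01 -1.18157641e-01  2.77555756e-17]
marker [ 0.06053003 -0.04360265  0.08382959] needle [ 0.05705645 -0.05534829  0.04676972]
0.1865382847945894 0.17273427023798293
0.19108557037127727 -0.03212667559385898
```

View pics/c2.png

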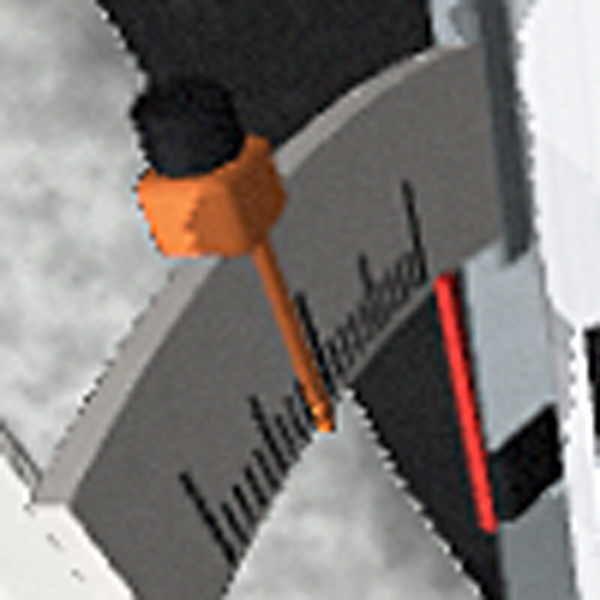

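View pics/c1.png

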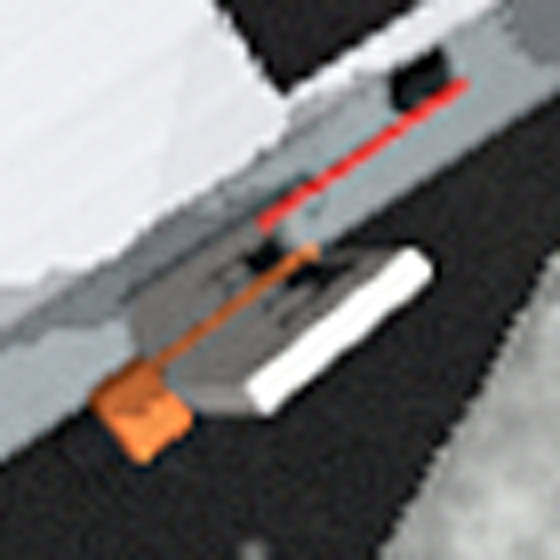

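```bash
python3 - <<'E'
from h import *
o=np.array([.5424,-.1180,0])
mk={"1":(249.1,170.7),"2":(83.8,211.3)};nd={"1":(242.3,167.6),"2":(103.4,185.4)}
for k,s in(("1",s1),("2",s2)):
    O,d=ray("wrist",[nd[k],mk[k]],s);O=RZ.T@(O-o);d=d@RZ
    # needle on z=.053
    t=(.053-O[2])/d[0,2];N=O+t*d[0];print('needle',N,np.hypot(.135-N[1],.023))
    for dx in(0,.002,.004):
        # shift so the needle is at (x, .135-.1906,.053)
        sh=np.array([N[0],.135-.1906,.053])-N
        t=((N[0]+dx)-O[0])/d[1,0];M=O+t*d[1]+sh*[0,1,1]
        print(k,dx,M,'r',np.hypot(.135-M[1],M[2]-.03),'th',np.arctan2(M[2]-.03,.135-M[1])-.120)
P=[tri([("wrist",a["1"],s1),("wrist",a["2"],s2)]) for a in(mk,nd)]
for p in P:
    p=RZ.T@(p-o);print(p,np.hypot(.135-p[1],p[2]-.03),np.arctan2(p[2]-.03,.135-p[1])-.120)
for n in["side","scene"]:
    im=camera(n)[:,:,::-1].copy();W=np.array([[.058,-.0556,.053],[.060,-.044,.085]])@RZ.T+o
    q=proj(n,W);print(n,q)
    x,y=q.mean(0).astype(int)
    cv2.imwrite(f'pics/m_{n}.png',cv2.resize(im[y-30:y+30,x-40:x+40],(800,600),interpolation=cv2.INTER_CUBIC));print(x-40,y-30)
E
```

```text
needle [ 0.0567686  -0.05537875  0.053     ] 0.19176305146536815
1 0 [ 0.0567686  -0.04213457  0.10340658] r 0.19174249157940199 th 0.2728679302309741
1 0.002 [ 0.0587686  -0.04386734  0.09248535] r 0.18946753138858233 th 0.21608587166958199
1 0.004 [ 0.0607686  -0.04560012  0.08156411] r 0.18781709109094025 th 0.15811574355794933
needle [ 0.05357793 -0.05668721  0.053     ] 0.1930621287832447
2 0 [ 0.05357793 -0.04489666  0.09440366] r 0.19107757641232365 th 0.2237871420527789
2 0.002 [ 0.05557793 -0.04355071  0.09081928] r 0.18862486928907188 th 0.20830087573733175
2 0.004 [ 0.05757793 -0.04220476  0.0872349 ] r 0.18621858424184662 th 0.19241049347065237
[ 0.05876103 -0.04379516  0.08708688] 0.18768756579566198 0.1890555877230844
[ 0.05682207 -0.05568961  0.04798796] 0.19153614107365186 -0.025947235246002995
side [[265.2152474  214.74014314]
 [267.88033955 205.49147599]]
226 180
scene [[275.38970529 212.45111092]
 [275.88156002 200.41402689]]
235 176
```

View pics/m_side.png

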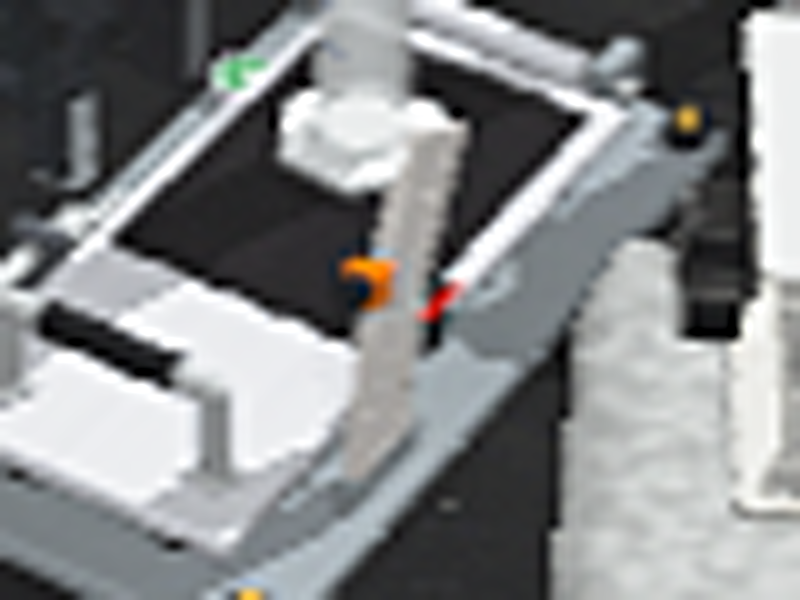

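View pics/m_scene.png

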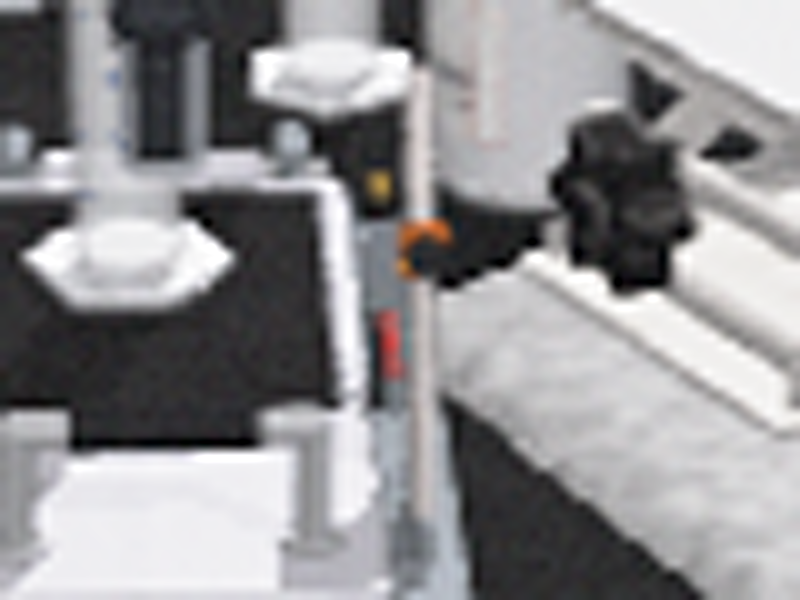

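```bash
python3 -m jog '[{"grip":-0.2,"dx":-1,"dy":9,"dz":-5,"wx":0,"wy":-7,"wz":0},{"grip":-0.2,"dx":-2,"dy":18,"dz":-5,"wx":0,"wy":-14,"wz":0},{"grip":-0.2,"dx":-3,"dy":28,"dz":-5,"wx":0,"wy":-21,"wz":0},{"grip":-0.2,"dx":-4,"dy":38,"dz":-5,"wx":0,"wy":-28,"wz":0},{"grip":-0.2,"dx":-5,"dy":48,"dz":-5,"wx":0,"wy":-33,"wz":0},{"grip":-0.2,"dx":-5,"dy":48,"dz":-5,"wx":0,"wy":-38,"wz":0},{"grip":-0.2,"dx":-5,"dy":48,"dz":-5,"wx":0,"wy":-38,"wz":0},{"grip":-0.2,"dx":-5,"dy":48,"dz":-5,"wx":0,"wy":-38,"wz":0}]' 20 && python3 - <<'E'
from h import *
s=state();print(repr(s['tcp_pos']),repr(s['ee_rot']),s['joints'])
im=camera("wrist")[:,:,::-1].copy();cv2.imwrite("pics/w7.png",im)
cv2.imwrite("pics/w7b.png",cv2.resize(im,(800,600),interpolation=cv2.INTER_CUBIC))
E
```

```text
t: 8.45
tcp_pos: [0.4805, -0.1515, 0.1785]
ee_rot: [0.289, 0.441, 0.836, -0.151]
wrist_force: [1.0, -0.6, 0.9]
finger_gap: 0.601
array([ 0.48050682, -0.15148132,  0.17848118]) array([ 0.28864029,  0.4414719 ,  0.83601013, -0.15124946]) [-0.18518841  0.27777644  2.14066885 -1.15133877  0.49616761  0.19903449]
```

View pics/w7b.png

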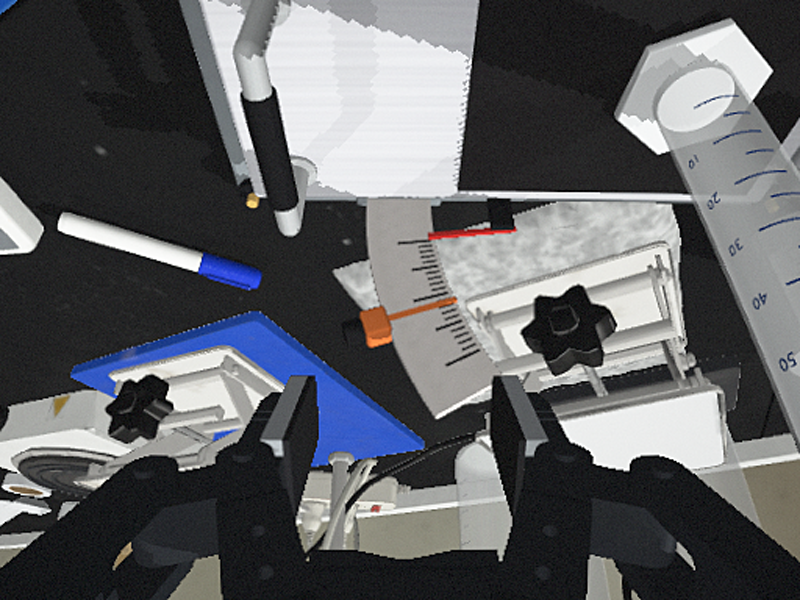

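```bash
python3 - <<'E'
from h import *
c=cv2.imread('pics/w7.png')[135:245,215:325];cv2.imwrite('pics/c7.png',cv2.resize(c,(770,770),interpolation=cv2.INTER_CUBIC)[:600])
E
```

```text
(no output)
```

View pics/c7.png

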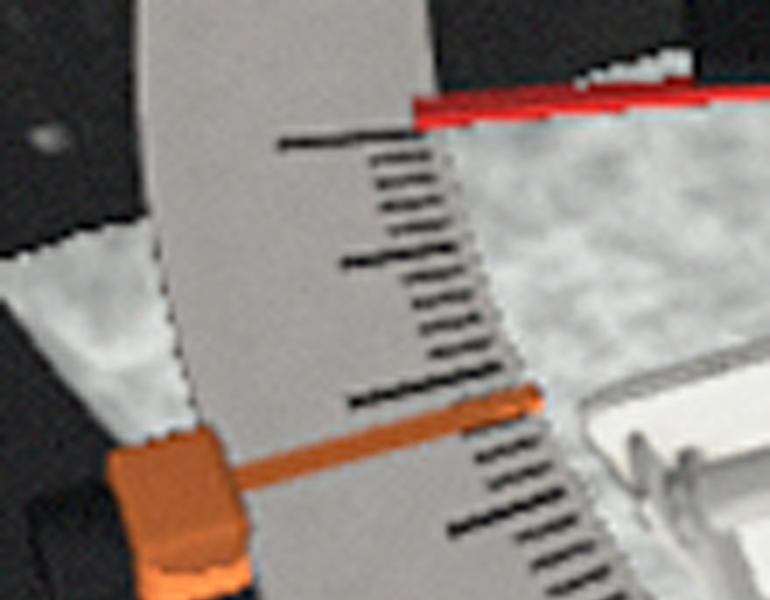

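```bash
python3 - <<'E'
from h import *
s=state()
f=lambda x,y:((x+.5)/7-.5+215,(y+.5)/7-.5+135)
o=np.array([.5424,-.1180,0])
pts={'needle':f(416,113),'marker_end':f(541,398),'marker_out':f(245,482),'t0out':f(280,143),'t0in':f(415,133),'t10out':f(350,402),'t10in':f(500,369),'t5out':f(343,263),'t5in':f(455,247),'t15out':f(450,530),'t15in':f(563,494)}
for xp in(.057,.060,.063,.066):
    O,d=ray("wrist",list(pts.values()),s);O=RZ.T@(O-o);d=d@RZ
    P=O+d*((xp-O[0])/d[:,0])[:,None]
    print(xp,{k:(p.round(4)[1:].tolist(),round(np.hypot(.135-p[1],p[2]-.03),4),round(np.arctan2(p[2]-.03,.135-p[1])-.120,4)) for k,p in zip(pts,P)})
E
```

```text
0.057 {'needle': ([-0.0553, 0.0527], np.float64(0.1917), np.float64(-0.0013)), 'marker_end': ([-0.0436, 0.0918], np.float64(0.189), np.float64(0.2133)), 'marker_out': ([-0.074, 0.1022], np.float64(0.2211), np.float64(0.2125)), 't0out': ([-0.0706, 0.0572], np.float64(0.2074), np.float64(0.0116)), 't0in': ([-0.0555, 0.0557], np.float64(0.1922), np.float64(0.0141)), 't10out': ([-0.0633, 0.0924], np.float64(0.2079), np.float64(0.1847)), 't10in': ([-0.0476, 0.0882], np.float64(0.1917), np.float64(0.1883)), 't5out': ([-0.0638, 0.0742], np.float64(0.2036), np.float64(0.0988)), 't5in': ([-0.0517, 0.072], np.float64(0.1914), np.float64(0.1012)), 't15out': ([-0.0536, 0.1078], np.float64(0.204), np.float64(0.2713)), 't15in': ([-0.0421, 0.1036], np.float64(0.1918), np.float64(0.2738))}
0.06 {'needle': ([-0.0551, 0.05], np.float64(0.1912), np.float64(-0.0151)), 'marker_end': ([-0.0432, 0.0897], np.float64(0.188), np.float64(0.2035)), 'marker_out': ([-0.074, 0.1002], np.float64(0.2205), np.float64(0.2041)), 't0out': ([-0.0706, 0.0546], np.float64(0.2071), np.float64(-0.001)), 't0in': ([-0.0553, 0.
[... 1336 characters left out ...]
r_end': ([-0.0424, 0.0855], np.float64(0.1859), np.float64(0.1834)), 'marker_out': ([-0.0742, 0.0963], np.float64(0.2194), np.float64(0.1871)), 't0out': ([-0.0707, 0.0493], np.float64(0.2066), np.float64(-0.0263)), 't0in': ([-0.0549, 0.0478], np.float64(0.1907), np.float64(-0.0268)), 't10out': ([-0.063, 0.0861], np.float64(0.2058), np.float64(0.156)), 't10in': ([-0.0467, 0.0817], np.float64(0.1889), np.float64(0.1573)), 't5out': ([-0.0635, 0.0671], np.float64(0.202), np.float64(0.0647)), 't5in': ([-0.0509, 0.0648], np.float64(0.1891), np.float64(0.065)), 't15out': ([-0.0529, 0.1022], np.float64(0.2013), np.float64(0.2471)), 't15in': ([-0.0409, 0.0978], np.float64(0.1885), np.float64(0.248))}
```

```bash
python3 -m jog '[{"grip":-0.2,"dx":0,"dy":-8,"dz":0,"wx":0,"wy":7,"wz":0},{"grip":-0.2,"dx":0,"dy":-18,"dz":0,"wx":0,"wy":14,"wz":0},{"grip":-0.2,"dx":5,"dy":-28,"dz":0,"wx":0,"wy":21,"wz":0},{"grip":-0.2,"dx":8,"dy":-38,"dz":5,"wx":0,"wy":28,"wz":0},{"grip":-0.2,"dx":12,"dy":-48,"dz":10,"wx":0,"wy":33,"wz":0},{"grip":-0.2,"dx":14,"dy":-48,"dz":13,"wx":0,"wy":38,"wz":0},{"grip":-0.2,"dx":14,"dy":-48,"dz":13,"wx":0,"wy":38,"wz":0},{"grip":-0.2,"dx":14,"dy":-48,"dz":13,"wx":0,"wy":38,"wz":0}]' 20 && python3 - <<'E'
from h import *
s=state();q=s['ee_rot'];T=R.from_quat([q[1],q[2],q[3],q[0]]).as_matrix()
print(s['tcp_pos'],T.round(4),T.T@(np.array([.439,-.1757,.070])-s['tcp_pos'])*1000,s['joints'])
E
```

```text
t: 9.3
tcp_pos: [0.4402, -0.1774, 0.1601]
ee_rot: [0.001, 0.467, 0.884, 0.003]
wrist_force: [0.5, 0.2, 0.6]
finger_gap: 0.6
[ 0.44022472 -0.17740507  0.16012894] [[-0.5633  0.8263  0.0036]
 [ 0.8263  0.5632  0.004 ]
 [ 0.0013  0.0052 -1.    ]] [ 1.9811258  -0.52441316 90.1300904 ] [-0.48393911  0.33944639  1.92811935  0.00684625  0.87272808 -1.08666097]
```

```bash
python3 -m jog '[{"grip":-0.2,"dx":2,"dy":0,"dz":20,"wx":0,"wy":0,"wz":0},{"grip":-0.2,"dx":2,"dy":0,"dz":45,"wx":0,"wy":0,"wz":0},{"grip":-0.2,"dx":2,"dy":0,"dz":68,"wx":0,"wy":0,"wz":0},{"grip":-0.2,"dx":2,"dy":0,"dz":82,"wx":0,"wy":0,"wz":0},{"grip":-0.2,"dx":2,"dy":0,"dz":90,"wx":0,"wy":0,"wz":0},{"grip":0.1,"dx":2,"dy":0,"dz":90,"wx":0,"wy":0,"wz":0},{"grip":0.3,"dx":2,"dy":0,"dz":90,"wx":0,"wy":0,"wz":0},{"grip":0.5,"dx":2,"dy":0,"dz":90,"wx":0,"wy":0,"wz":0}]' 40 && python3 - <<'E'
from h import *
s=state();q=s['ee_rot'];T=R.from_quat([q[1],q[2],q[3],q[0]]).as_matrix()
print(s['tcp_pos'])
im=camera("wrist")[:,:,::-1].copy();cv2.imwrite("pics/w8.png",im)
cv2.imwrite("pics/w8b.png",cv2.resize(im,(800,600),interpolation=cv2.INTER_CUBIC))
E
```

```text
t: 10.1
tcp_pos: [0.4399, -0.1755, 0.0709]
ee_rot: [0.001, 0.467, 0.884, 0.003]
wrist_force: [-1.1, 0.2, -0.1]
finger_gap: 0.253
[ 0.43989172 -0.17552076  0.07093029]
```

View pics/w8b.png

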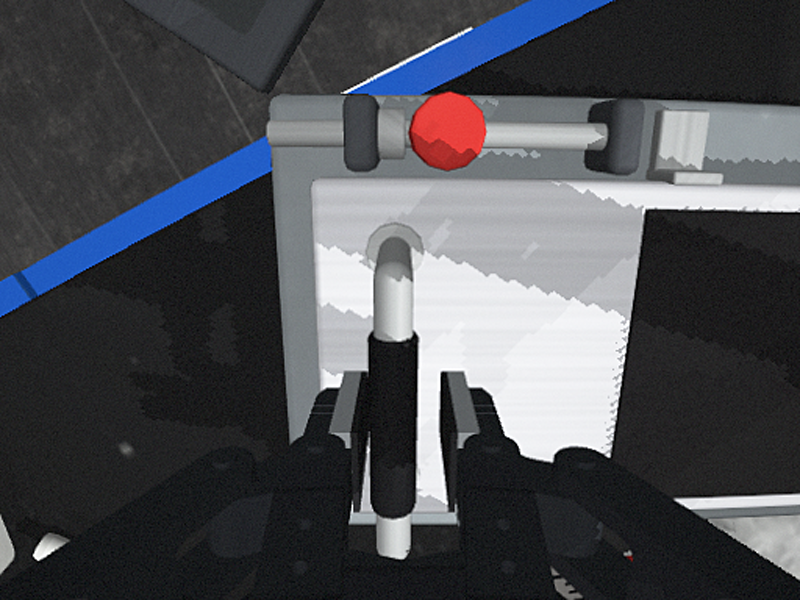

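```bash
python3 -m jog '[{"grip":0.5,"dx":0,"dy":-2,"dz":0,"wx":0,"wy":0,"wz":0},{"grip":0.6,"dx":0,"dy":-2,"dz":0,"wx":0,"wy":0,"wz":0},{"grip":0.7,"dx":0,"dy":-2,"dz":0,"wx":0,"wy":0,"wz":0},{"grip":0.8,"dx":0,"dy":-2,"dz":0,"wx":0,"wy":0,"wz":0},{"grip":1,"dx":0,"dy":-2,"dz":0,"wx":0,"wy":0,"wz":0},{"grip":1,"dx":0,"dy":-2,"dz":0,"wx":0,"wy":0,"wz":0},{"grip":1,"dx":0,"dy":-2,"dz":0,"wx":0,"wy":0,"wz":0},{"grip":1,"dx":0,"dy":-2,"dz":0,"wx":0,"wy":0,"wz":0}]' 40 && python3 - <<'E'
from h import *
s=state();print(s['tcp_pos'],s['finger_gap']*85,s['wrist_force'])
E
```

```text
t: 10.95
tcp_pos: [0.4376, -0.1772, 0.0712]
ee_rot: [0.001, 0.467, 0.884, 0.002]
wrist_force: [-7.3, -5.5, 7.3]
finger_gap: 0.137
[ 0.43761278 -0.17720152  0.07120801] 11.620456646626248 [-7.28228753 -5.46045347  7.31641447]
```

```bash
python3 -m jog '[{"grip":1,"dx":0,"dy":-0.5,"dz":-0.5,"wx":0,"wy":0,"wz":0},{"grip":1,"dx":0,"dy":-0.8,"dz":-1,"wx":0.2,"wy":0,"wz":0},{"grip":1,"dx":0,"dy":-0.6,"dz":-2,"wx":0.4,"wy":0,"wz":0},{"grip":1,"dx":0,"dy":-0.3,"dz":-3,"wx":0.7,"wy":0,"wz":0},{"grip":1,"dx":0,"dy":-0.1,"dz":-4,"wx":0.9,"wy":0,"wz":0},{"grip":1,"dx":0,"dy":0.1,"dz":-5,"wx":1.15,"wy":0,"wz":0},{"grip":1,"dx":0,"dy":0.3,"dz":-6.3,"wx":1.4,"wy":0,"wz":0},{"grip":1,"dx":0,"dy":0.5,"dz":-7.6,"wx":1.7,"wy":0,"wz":0},{"grip":1,"dx":0,"dy":0.8,"dz":-8.8,"wx":2.0,"wy":0,"wz":0},{"grip":1,"dx":0,"dy":1.0,"dz":-10.1,"wx":2.3,"wy":0,"wz":0},{"grip":1,"dx":0,"dy":1.3,"dz":-11.4,"wx":2.6,"wy":0,"wz":0},{"grip":1,"dx":0,"dy":1.5,"dz":-12.6,"wx":2.9,"wy":0,"wz":0},{"grip":1,"dx":0,"dy":1.8,"dz":-13.8,"wx":3.1,"wy":0,"wz":0},{"grip":1,"dx":0,"dy":2.0,"dz":-15.1,"wx":3.4,"wy":0,"wz":0},{"grip":1,"dx":0,"dy":2.3,"dz":-16.3,"wx":3.7,"wy":0,"wz":0},{"grip":1,"dx":0,"dy":2.6,"dz":-17.6,"wx":4.0,"wy":0,"wz":0},{"grip":1,"dx":0,"dy":2.9,"dz":-18.8,"wx":4.3,"wy":0,"wz":0},{"grip":1,"dx":0,"dy":3.1,"dz":-19.8,"wx":4.5,"wy":0,"wz":0},{"grip":1,"dx":0,"dy":3.2,"dz":-20.1,"wx":4.6,"wy":0,"wz":0},{"grip":1,"dx":0,"dy":3.2,"dz":-20.1,"wx":4.6,"wy":0,"wz":0}]' 40 && python3 - <<'E'
from h import *
s=state();print(s['tcp_pos'],s['finger_gap']*85,s['wrist_force'])
for n in("side","wrist"):
    im=camera(n)[:,:,::-1].copy();cv2.imwrite(f"pics/l1{n}0.png",im)
    if n=="side": im=im[130:250,190:350]
    cv2.imwrite(f"pics/l1{n}.png",cv2.resize(im,(800,600),interpolation=cv2.INTER_CUBIC))
E
```

```text
t: 12.95
tcp_pos: [0.4408, -0.1751, 0.0912]
ee_rot: [-0.017, 0.467, 0.884, -0.033]
wrist_force: [5.7, 3.1, -6.2]
finger_gap: 0.135
[ 0.44082239 -0.17506126  0.09118577] 11.447340565618655 [ 5.68512846  3.10782    -6.21159635]
```

View pics/l1side.png

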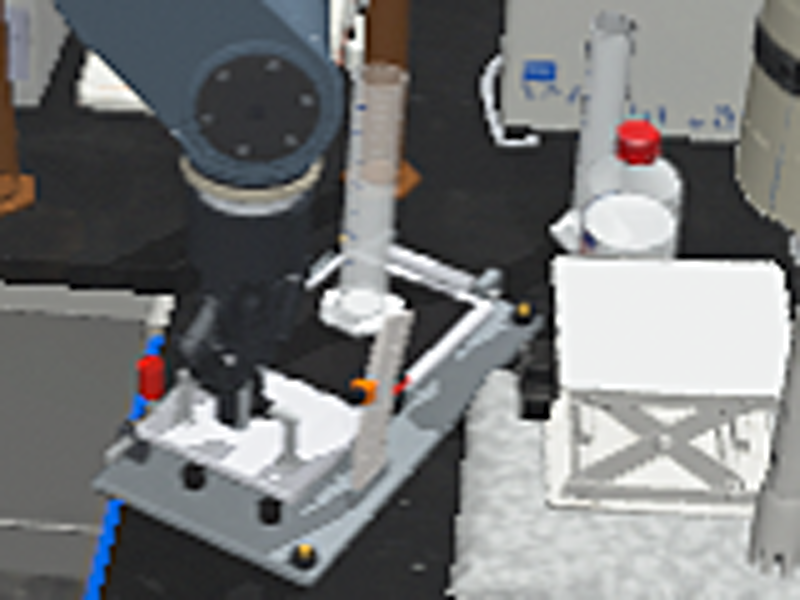

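View pics/l1wrist.png

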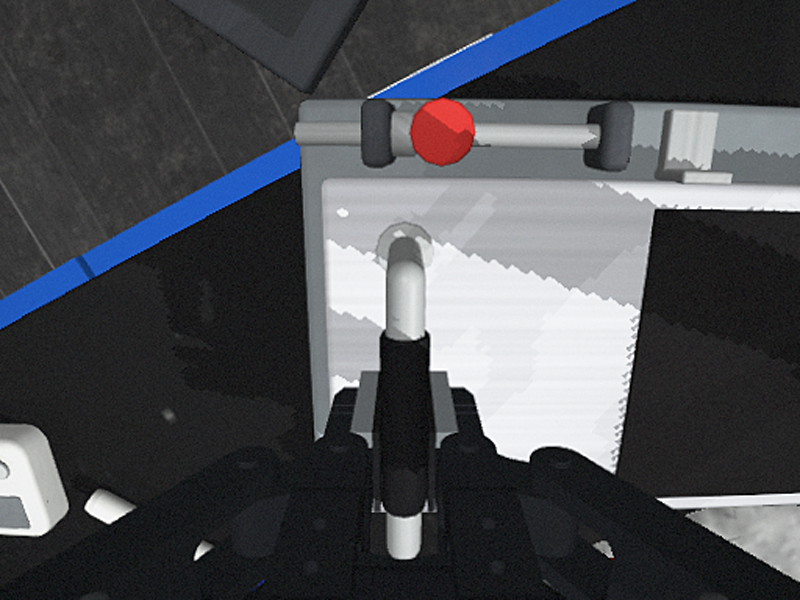

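```bash
python3 -m jog '[{"grip":1,"dx":0,"dy":0.2,"dz":-0.5,"wx":0.1,"wy":0,"wz":0},{"grip":1,"dx":0,"dy":0.4,"dz":-1.3,"wx":0.3,"wy":0,"wz":0},{"grip":1,"dx":0,"dy":0.6,"dz":-2.5,"wx":0.6,"wy":0,"wz":0},{"grip":1,"dx":0,"dy":0.9,"dz":-4,"wx":0.9,"wy":0,"wz":0},{"grip":1,"dx":0,"dy":1.2,"dz":-5.5,"wx":1.2,"wy":0,"wz":0},{"grip":1,"dx":0,"dy":1.5,"dz":-7,"wx":1.6,"wy":0,"wz":0},{"grip":1,"dx":0,"dy":1.8,"dz":-8.5,"wx":1.9,"wy":0,"wz":0},{"grip":1,"dx":0,"dy":2.1,"dz":-10,"wx":2.3,"wy":0,"wz":0},{"grip":1,"dx":0,"dy":2.4,"dz":-11.5,"wx":2.6,"wy":0,"wz":0},{"grip":1,"dx":0,"dy":2.7,"dz":-13,"wx":2.9,"wy":0,"wz":0},{"grip":1,"dx":0,"dy":3.1,"dz":-14.5,"wx":3.3,"wy":0,"wz":0},{"grip":1,"dx":0,"dy":3.4,"dz":-16,"wx":3.6,"wy":0,"wz":0},{"grip":1,"dx":0,"dy":3.8,"dz":-17.5,"wx":4.0,"wy":0,"wz":0},{"grip":1,"dx":0,"dy":4.2,"dz":-19,"wx":4.3,"wy":0,"wz":0},{"grip":1,"dx":0,"dy":4.6,"dz":-20.5,"wx":4.7,"wy":0,"wz":0},{"grip":1,"dx":0,"dy":4.9,"dz":-22,"wx":5.0,"wy":0,"wz":0},{"grip":1,"dx":0,"dy":5.2,"dz":-23.5,"wx":5.3,"wy":0,"wz":0},{"grip":1,"dx":0,"dy":5.6,"dz":-25,"wx":5.7,"wy":0,"wz":0},{"grip":1,"dx":0,"dy":5.8,"dz":-26,"wx":5.9,"wy":0,"wz":0},{"grip":1,"dx":0,"dy":5.9,"dz":-26.5,"wx":6,"wy":0,"wz":0}]' 40 && python3 - <<'E'
from h import *
s=state();print(s['tcp_pos'],s['finger_gap']*85,s['wrist_force'])
n="side"
im=camera(n)[:,:,::-1].copy();cv2.imwrite(f"pics/l2{n}0.png",im)
im=im[130:250,190:350]
cv2.imwrite(f"pics/l2{n}.png",cv2.resize(im,(800,600),interpolation=cv2.INTER_CUBIC))
im=camera("wrist")[:,:,::-1].copy();cv2.imwrite(f"pics/l2wrist.png",im)
E
```

```text
t: 15.05
tcp_pos: [0.4474, -0.1706, 0.1172]
ee_rot: [-0.041, 0.465, 0.881, -0.079]
wrist_force: [-0.4, -3.5, -4.6]
finger_gap: 0.137
[ 0.44742909 -0.17056567  0.11722566] 11.660691653573723 [-0.41104553 -3.50123883 -4.61232381]
```

View pics/l2side.png

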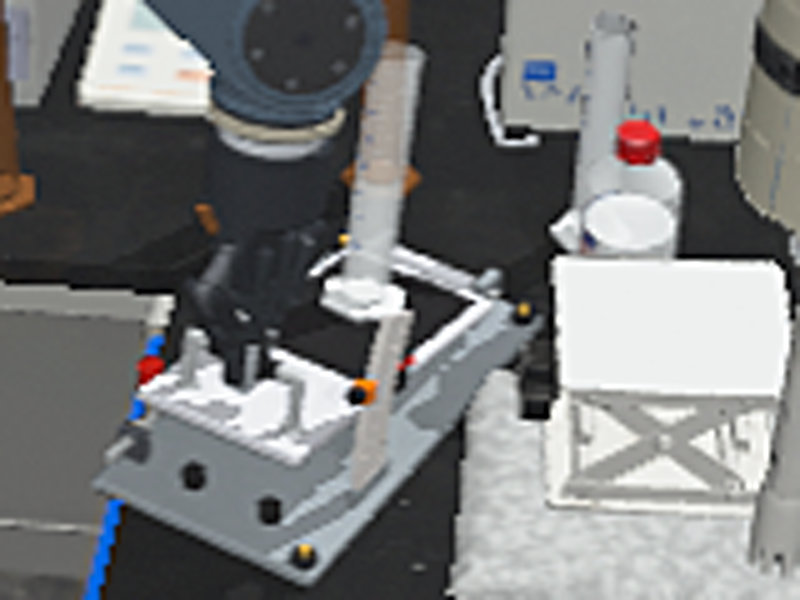

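View pics/l2wrist.png

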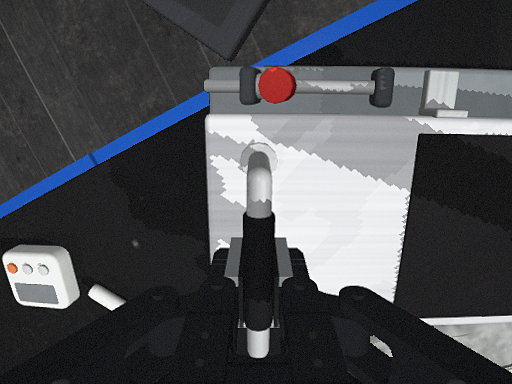

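```bash
python3 -m jog '[{"grip":1,"dx":0,"dy":0.1,"dz":-0.4,"wx":0.1,"wy":0,"wz":0},{"grip":1,"dx":0,"dy":0.2,"dz":-1.2,"wx":0.3,"wy":0,"wz":0},{"grip":1,"dx":0,"dy":0.4,"dz":-2.2,"wx":0.5,"wy":0,"wz":0},{"grip":1,"dx":0,"dy":0.6,"dz":-3.4,"wx":0.8,"wy":0,"wz":0},{"grip":1,"dx":0,"dy":0.7,"dz":-4.4,"wx":1.0,"wy":0,"wz":0},{"grip":1,"dx":0,"dy":0.8,"dz":-5,"wx":1.1,"wy":0,"wz":0},{"grip":1,"dx":0,"dy":0.8,"dz":-5,"wx":1.1,"wy":0,"wz":0},{"grip":1,"dx":0,"dy":0.8,"dz":-5,"wx":1.1,"wy":0,"wz":0},{"grip":1,"dx":0,"dy":0.8,"dz":-5,"wx":1.1,"wy":0,"wz":0},{"grip":1,"dx":0,"dy":0.8,"dz":-5,"wx":1.1,"wy":0,"wz":0}]' 40 && python3 - <<'E'
from h import *
s=state();print(s['tcp_pos'],s['finger_gap']*85,s['wrist_force'])
o=np.array([.5424,-.1180,0])
def board(p,th):  # p: flat tester coords -> tilted world
    y,z=p[1]-.135,p[2]-.03;return RZ@np.array([p[0],.135+y*np.cos(th)+z*np.sin(th),.03-y*np.sin(th)+z*np.cos(th)])+o
for n in("side","scene"):
    im=camera(n)[:,:,::-1].copy();cv2.imwrite(f"pics/l3{n}0.png",im)
    hsv=cv2.cvtColor(im,cv2.COLOR_BGR2HSV)
    c=[.05,-.131,.034]
    for th in(0,.17,.19,.205,.22): print(n,th,'needle tip',proj(n,board([.057,-.0556,.053],th)).round(1),'board corners',proj(n,np.array([board([.051,-.131,.034],th),board([-.071,-.131,.034],th)])).round(1).tolist())
    x,y=proj(n,board([0,-.05,.05],.2))[0].astype(int)
    print(x-40,y-35);cv2.imwrite(f"pics/l3{n}.png",cv2.resize(im[y-35:y+25,x-40:x+40],(800,600),interpolation=cv2.INTER_CUBIC))
E
```

```text
t: 16.15
tcp_pos: [0.4489, -0.1696, 0.122]
ee_rot: [-0.046, 0.465, 0.88, -0.087]
wrist_force: [1.2, -2.0, -4.9]
finger_gap: 0.135
[ 0.44887143 -0.16964728  0.12196582] 11.455646132149813 [ 1.18016634 -1.98596418 -4.85912754]
side 0 needle tip [[265.  214.6]] board corners [[251.0, 231.7], [219.5, 217.8]]
side 0.17 needle tip [[266.3 206. ]] board corners [[251.9, 220.3], [219.8, 206.6]]
side 0.19 needle tip [[266.5 205. ]] board corners [[252.1, 218.9], [220.0, 205.2]]
side 0.205 needle tip [[266.7 204.2]] board corners [[252.2, 217.8], [220.1, 204.1]]
side 0.22 needle tip [[266.9 203.3]] board corners [[252.4, 216.7], [220.2, 203.0]]
212 163
scene 0 needle tip [[275.  212.5]] board corners [[274.6, 231.5], [229.2, 232.6]]
scene 0.17 needle tip [[274.9 201.2]] board corners [[274.5, 215.9], [228.6, 217.0]]
scene 0.19 needle tip [[274.9 199.9]] board corners [[274.5, 213.9], [228.5, 215.0]]
scene 0.205 needle tip [[274.9 198.9]] board corners [[274.5, 212.5], [228.5, 213.6]]
scene 0.22 needle tip [[274.9 197.8]] board corners [[274.5, 211.0], [228.4, 212.1]]
214 165
```

View pics/l3side.png

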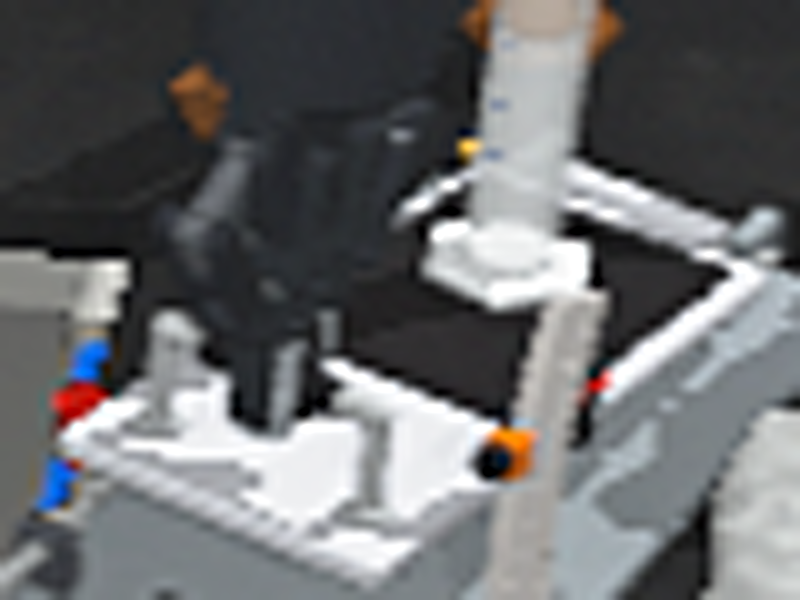

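View pics/l3scene.png

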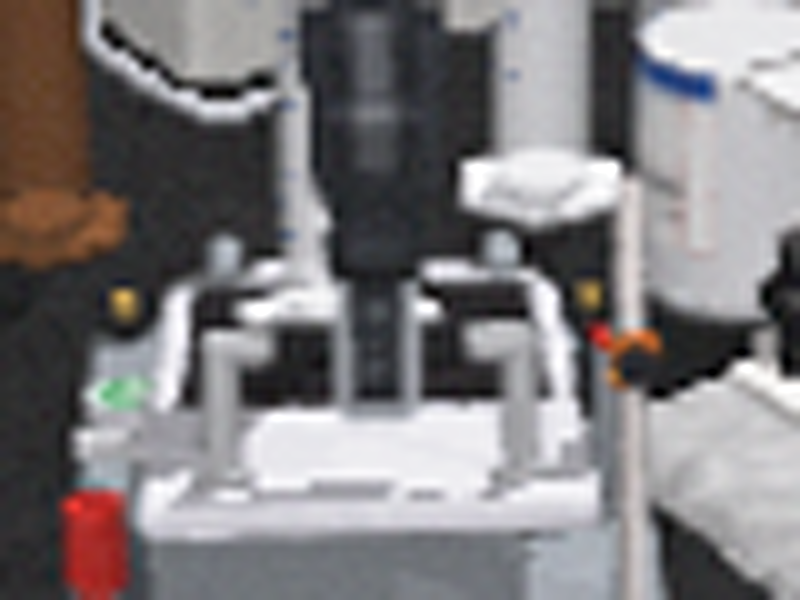

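```bash
python3 - <<'E'
from h import *
a=cv2.imread('pics/scene0.png');b=cv2.imread('pics/l3scene0.png')
for im,nm in((a,'flat'),(b,'now')):
    c=im[190:250,215:295];cv2.imwrite(f'pics/cmp_{nm}.png',cv2.resize(c,(800,600),interpolation=cv2.INTER_CUBIC))
    g=cv2.cvtColor(im,cv2.COLOR_BGR2GRAY)
    for x in (238,245,252,258,263): print(nm,x,g[202:242,x].tolist())
E
```

```text
flat 238 [181, 86, 38, 45, 53, 55, 52, 43, 40, 43, 42, 43, 37, 38, 29, 187, 197, 184, 146, 163, 162, 163, 155, 149, 186, 201, 206, 176, 200, 193, 204, 244, 243, 229, 207, 189, 123, 104, 117, 133]
flat 245 [225, 202, 190, 209, 163, 64, 38, 41, 39, 42, 34, 40, 43, 45, 49, 49, 50, 44, 25, 212, 247, 243, 238, 237, 236, 242, 241, 242, 242, 242, 242, 242, 244, 227, 205, 190, 127, 120, 126, 135]
flat 252 [231, 231, 251, 218, 121, 48, 49, 47, 55, 49, 48, 49, 48, 48, 48, 45, 45, 39, 21, 210, 246, 243, 238, 236, 242, 242, 242, 242, 242, 242, 242, 242, 245, 227, 205, 194, 116, 119, 133, 131]
flat 258 [88, 50, 45, 49, 48, 54, 51, 51, 48, 49, 50, 45, 56, 46, 47, 51, 52, 31, 16, 255, 246, 243, 242, 243, 238, 238, 241, 243, 242, 242, 242, 243, 245, 224, 200, 184, 123, 120, 133, 132]
flat 263 [50, 50, 53, 50, 48, 57, 51, 55, 53, 52, 48, 50, 49, 37, 102, 207, 199, 160, 179, 242, 242, 241, 241, 240, 240, 242, 227, 228, 151, 181, 189, 188, 188, 221, 200, 182, 55, 32, 81, 138]
now 238 [46, 40, 41, 77, 145, 138, 180, 201, 201, 198, 180, 151, 226, 192, 208, 200, 157, 119, 114, 115, 117, 118, 115, 121, 114
[... 192 characters left out ...]
113, 116, 115, 115, 117, 114, 119, 123, 128, 125, 125, 129, 126, 132, 132, 131, 126, 128]
now 252 [53, 44, 34, 122, 162, 225, 230, 236, 236, 238, 242, 177, 175, 218, 218, 205, 130, 114, 112, 113, 116, 117, 112, 128, 129, 126, 125, 129, 129, 129, 129, 122, 127, 127, 128, 127, 123, 125, 126, 127]
now 258 [46, 46, 34, 195, 240, 237, 237, 234, 233, 237, 238, 239, 206, 217, 211, 202, 118, 109, 115, 117, 113, 125, 127, 127, 125, 128, 124, 125, 125, 127, 127, 131, 129, 126, 124, 119, 124, 125, 129, 127]
now 263 [56, 52, 48, 186, 223, 221, 229, 229, 235, 212, 142, 159, 153, 221, 212, 194, 127, 115, 111, 111, 116, 116, 116, 114, 126, 128, 126, 129, 127, 128, 127, 136, 67, 35, 41, 36, 33, 28, 77, 132]
```

View pics/cmp_flat.png

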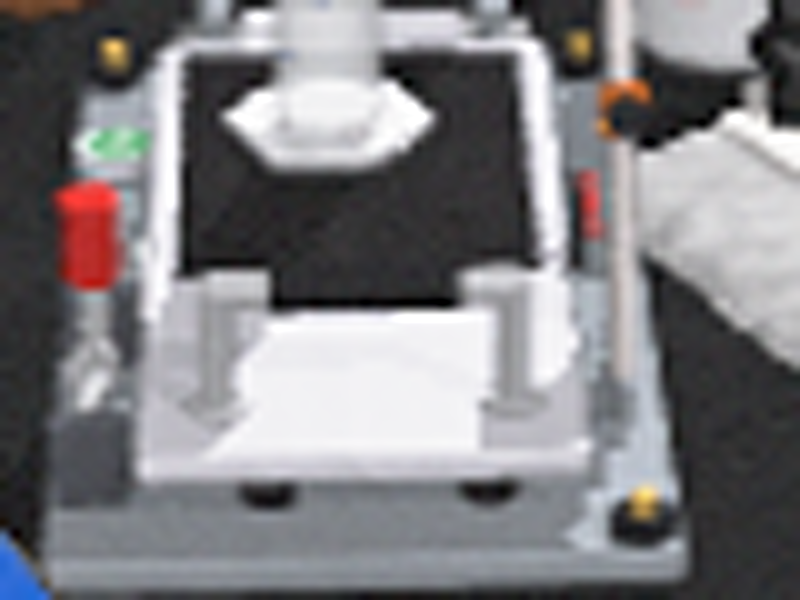

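View pics/cmp_now.png

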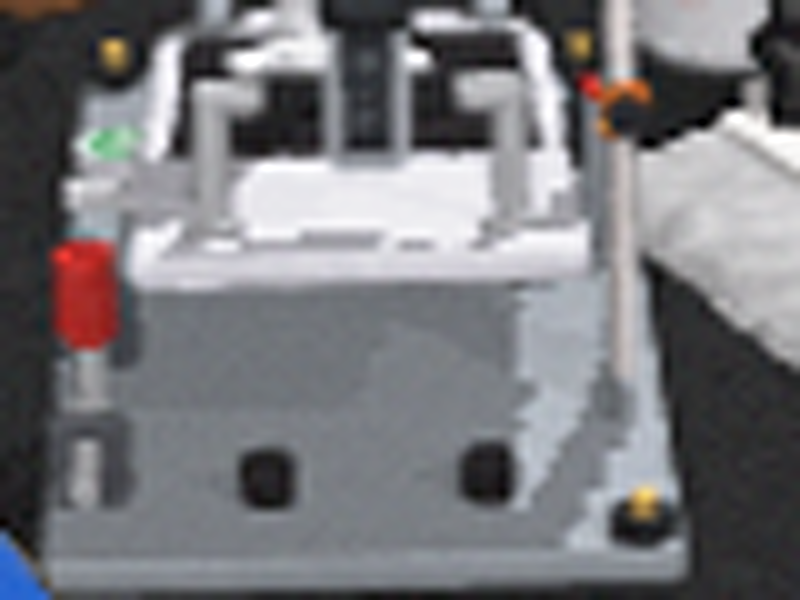

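```bash
python3 - <<'E'
from h import *
o=np.array([.5424,-.1180,0])
def board(p,th):
    y,z=p[1]-.135,p[2]-.03;return RZ@np.array([p[0],.135+y*np.cos(th)+z*np.sin(th),.03-y*np.sin(th)+z*np.cos(th)])+o
for ye,z in((-.131,.026),(-.140,.028),(-.058,.036)):
    f=lambda th:proj("scene",board([-.01,ye,z],th))[0,1]
    print(ye,f(0),[(t,round(f(0)-f(t),2)) for t in(.19,.2,.205,.21,.22)])
E
```

```text
-0.131 234.6350523067547 [(0.19, np.float64(17.25)), (0.2, np.float64(18.21)), (0.205, np.float64(18.69)), (0.21, np.float64(19.17)), (0.22, np.float64(20.13))]
-0.14 235.64633755488768 [(0.19, np.float64(18.01)), (0.2, np.float64(19.01)), (0.205, np.float64(19.51)), (0.21, np.float64(20.02)), (0.22, np.float64(21.02))]
-0.058 218.78069616165462 [(0.19, np.float64(12.26)), (0.2, np.float64(12.93)), (0.205, np.float64(13.27)), (0.21, np.float64(13.6)), (0.22, np.float64(14.28))]
```

```bash
python3 - <<'E'
from h import *
o=np.array([.5424,-.1180,0])
def board(p,th):
    y,z=p[1]-.135,p[2]-.03;return RZ@np.array([p[0],.135+y*np.cos(th)+z*np.sin(th),.03-y*np.sin(th)+z*np.cos(th)])+o
f=lambda th:proj("scene",board([-.045,-.118,.075],th))[0]
print(f(0),[(t,(f(0)-f(t)).round(2)) for t in(.19,.2,.205,.21,.22)])
f=lambda th:proj("scene",board([-.01,-.135,.026],th))[0]
a=cv2.imread('pics/scene0.png',0);b=cv2.imread('pics/l3scene0.png',0)
for im,y0 in((a,212),(b,193)):
    for x in(237,238,239,263,264,265): print(x,y0,im[y0:y0+10,x].tolist())
# template matching of stub patches with subpixel fit
for x0,x1 in((234,242),(261,268)):
    t=a[213:221,x0:x1];r=cv2.matchTemplate(b[188:212,x0-1:x1+1],t,cv2.TM_CCOEFF_NORMED);i=np.unravel_index(r.argmax(),r.shape);c=r[:,i[1]];k=i[0]
    sub=.5*(c[k-1]-c[k+1])/(c[k-1]-2*c[k]+c[k+1]);print('shift',213-(188+k+sub),r.max())
E
```

```text
[238.46192687 216.58196406] [(0.19, array([ 0.48, 17.96])), (0.2, array([ 0.5 , 18.93])), (0.205, array([ 0.52, 19.41])), (0.21, array([ 0.53, 19.89])), (0.22, array([ 0.55, 20.86]))]
237 212 [40, 42, 37, 39, 27, 186, 197, 186, 148, 151]
238 212 [41, 43, 37, 38, 29, 187, 197, 184, 146, 163]
239 212 [38, 44, 29, 38, 31, 183, 200, 186, 141, 190]
263 212 [48, 49, 48, 37, 101, 206, 199, 159, 178, 242]
264 212 [54, 51, 52, 40, 126, 204, 201, 157, 163, 199]
265 212 [49, 50, 44, 40, 131, 205, 204, 159, 142, 144]
237 193 [108, 50, 101, 110, 48, 189, 190, 159, 133, 130]
238 193 [135, 47, 192, 199, 118, 176, 193, 163, 105, 45]
239 193 [141, 45, 239, 247, 162, 160, 192, 166, 112, 44]
263 193 [66, 43, 41, 30, 183, 187, 184, 148, 72, 55]
264 193 [71, 42, 42, 33, 180, 189, 183, 145, 120, 114]
265 193 [71, 37, 45, 31, 178, 188, 177, 155, 164, 167]
shift 10.898404590785503 0.70600265
shift 19.54235604405403 0.84241164
```

```bash
python3 -m jog '[{"grip":1,"dx":0,"dy":0,"dz":0,"wx":0,"wy":0,"wz":0},{"grip":1,"dx":0,"dy":0,"dz":0,"wx":0,"wy":0,"wz":0},{"grip":1,"dx":0,"dy":0,"dz":0,"wx":0,"wy":0,"wz":0},{"grip":1,"dx":0,"dy":0,"dz":0,"wx":0,"wy":0,"wz":0}]' 40 && python3 - <<'E'
from h import *
s=state();print(s['tcp_pos'],abs(s['qd']).max(),s['wrist_force'])
close_job()
E
```

```text
t: 16.65
tcp_pos: [0.4489, -0.1696, 0.1219]
ee_rot: [-0.046, 0.465, 0.88, -0.087]
wrist_force: [1.3, -1.8, -4.5]
finger_gap: 0.135
[ 0.44885447 -0.16962147  0.12193591] 0.0019151539477999249 [ 1.31933235 -1.79930627 -4.51815366]
the job is handed in; nothing more can be done
```

I slid the red knob about 36.6 mm to its open end stop, lifted the board slowly by its handle to the marker, and handed the job in at about 16.7 s while holding it still.

**Last checks**
- **Marker:** a close view of the scale put it at 0.204–0.209 rad.
- **Board angle:** the rise of the hand gives about 0.205 rad. The shift of the handle and board edge in the scene camera gives 0.204–0.208 rad.
- **Hold:** the fingers carry about 4.5 N by the handle, and all joint speeds are below 0.002 rad/s.
- **Cylinder and lock:** in the last pictures the cylinder stands on the pad and the lock looks open. I took no picture after the final short hold before handing in.
- **Things round about:** nothing looked out of place in the pictures, but I did not measure their positions.

**What disagreed**
- The tester measured about 0.98 rad clockwise, not the stated 0.4–0.65. I went by the images, which agreed across views, and the grasps fitted.
- The first two-view estimates of the marker were rough, scattered from about 0.16 to 0.27 rad, so I took the extra close view.
- One template match on the front end of the handle bar gave a bad value (score 0.71), and I left it out.
- A pad-edge reading also suggested a larger angle. I dropped it because the handle hides that edge when the board is flat.

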